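# Hang the repaired board on the inspection rail

### The job

Take the green circuit board, the one whose carrier has the yellow grip tab, by sliding it up out of its slot in the leaning rack. Hook its carrier over the inspection rail on the white end section, then slide it along the rail, still hooked on, until its hook sits on the orange mark, and leave it hanging there by itself, still and square across the rail. Leave the other two boards in their slots and do not disturb the things on the table.

Things in the scene. Friction and masses are not known exactly. Their poses are not given: they have to be found in the camera images.
- carrier: The board to hang: rigid plate 130 (x) by 6 (y) by 90 mm (z), green board on both faces, 0.15-0.23 kg. Origin: centre of its bottom edge, z up the plate. Stands in one of three slots, z tilted 0.55 rad to the rack's +x side (top away from the robot). On its top edge (z 90 mm): a yellow tab near the -x (robot's) end, a steel hook at the middle. Hung up, it balances upright.
- carrier_tab (a point): Grip point in the yellow tab: at (-46, 0, 107) mm in carrier, with its axes. The tab is 34 mm long (x), 10 mm thick (y) and stands from z = 90 to 122 mm. Pinch its thickness, fingers along -z.
- carrier_seat (a point): Point in the hook where the rail's axis lies when hung: (0, 0, 139) mm in carrier, with its axes. The hook, 12 mm wide (y): a stem at x -20 to -12 mm (z 90 to 150), bridge (top z 155, underside an inverted V) and a lip at x 13 to 19 mm reaching down to z 122. The rail enters from the +x side through the gap between plate top and lip (z 90 to 122 mm), then up into the hook.
- spare_blue: Another carrier, blue board and blue tab, same shape and size as carrier; stands in another slot of the rack and stays there.
- spare_red: Another carrier, red board and black tab, same shape and size as carrier; stands in another slot of the rack and stays there.
- rack: Fixed wooden rack, 150 by 178 mm, that holds the three carriers in slots 56 mm apart (along its y). Origin on the table under its middle; its z is vertical. The slots lie in planes across its y.
- cradle: The slotted part of the rack, tilted by 0.55 rad about the rack's y. Origin: middle of the slots' floor, 56 mm above the table. Its z is the direction in which the carriers slide out (up and towards the rack's +x side, away from the robot), its x runs along the slots. The slots are 10 mm wide (y), 136 mm long (x) and 46 mm deep (z), closed at both ends.
- rail: Fixed round steel rail, 12 mm in diameter, level, its axis 205 mm above the table, 400 mm long along its own y, on two posts (16 mm thick, at y = -195 and +195 mm, no higher than the rail's top at 211 mm, round feet 34 mm in radius). Origin on the table under the rail's middle; its x is square to the rail and points away from the robot.
- rail_white (a point): Middle of the white section of the rail, on the rail's axis; the section is 60 mm long, towards the rail's +y end (y = 115 mm). It has the rail's axes.
- mark: Orange painted band on the rail, 24 mm long, no thicker than 1 mm, at a place that varies. Origin on the rail's axis in the middle of the band; axes as the rail's.
- tray: Loose open steel tray for small parts, 110 by 150 by 28 mm, on the table under the rail. Origin: centre of its underside. Stays put.
- screwdriver: Loose screwdriver with a red handle, about 190 mm long, lying on the table near the rail. Stays put.
- mug: Loose white mug, 80 mm across, 95 mm high, on the table beyond the rack and rail. Origin: centre of its underside. Stays put.
- wrench: Loose steel wrench, about 170 mm long, lying flat on the table on the robot's side of the rail. Stays put.

How it is judged:
By the outcome, as a careful person would: the job done as asked, in the order asked, and still so for the second after the job is handed in, with the robot touching nothing.
It also fails if it takes over 61 s, if anything falls off the work surface, if the arm or the gripper's body presses on something with over 40 N, if the wrist force passes 120 N, or if a joint passes its speed limit or range.

### The arm

A 6-joint arm with a two-finger parallel gripper is mounted at the origin on the work surface. World frame = base frame: x ahead of the robot, y to its left, z up, the work surface at z = 0. Lengths are in m, angles in rad, forces in N, time in s.
With the tool pointing down it reaches from about 0.35 to 0.85 m from the base axis. Payload 8.1 kg.
Tool frame: the origin (TCP) lies at the very end of the fingers, on their centre line; the grasp point (between the pads) lies 19 mm behind it; z points along the fingers, y is the line along which they close (so a half turn about z gives the same grasp; the last joint's range is limited). The gripper opens to 93 mm and grips with 3 to 60 N. Pads are 15 mm wide; open, the fingers measure 128 mm over their backs; the gripper's body (75 mm by 188 mm) begins 65 mm behind the grasp point.
Start: joints at [-1.331, 0.13, 1.488, -0, 1.523, -0.085], TCP at [0.191, -0.569, 0.182] pointing down, gripper open.
Joint ranges: [-2.96, 2.96], [-0.89, 2.26], [0.02, 2.5], [-1.34, 4.48], [0, 2.73], [-2.66, 2.66]. Speed limits (rad/s): [2.39, 2.39, 2.79, 3.14, 3.14, 3.14].

### API

Orientations are given as a rotation vector (axis times angle).
In Python, from plant import robot, imaging gives the robot as it stands.
- The arm moves only by the tool jog_arm, never from a script. Its argument "rows" is a list of rows, each a list of 2 entries, a list of its own where there are three numbers: the shift along the tool's x, y, z each as a share of 0.2 m, from -1 to 1, then the turn, a rotation vector about the tool's x, y, z each as a share of pi/2 rad, from -1 to 1. A call has 1 to 5 rows; each row is the pose to reach, as a shift and turn from the pose commanded when the call began, along the tool's axes at that moment; what a row does not reach only later rows make up. A row lasts 1/10 s, in which the tool goes at most 50 mm and 8.59 degrees, less where a joint would pass 70% of its speed; a pose out of reach is approached as far as the arm can. A call with a number of a shift or a turn outside -1 to 1 is refused whole. A call with a gripper value outside its range is refused whole. "hand" is the closure, from -1 (fully open) to 1 (shut), set as the call begins (left out, the last holds). The fingers move at their own pace and stop on an object; "squeeze" is the grip in N (left out, the last holds). Time passes only in rows, so rows that repeat a pose let the fingers close. It gives the time, the measured TCP pose, the force, the opening and the grip force at its end, in the units of the state.
- robot.read_state(): the state, without advancing time (a new reading comes with each control period).
- imaging.read_camera(name): name is "side" or "top" or "wrist"; returns a dict with "frame" (480x640x3 uint8, red, green, blue), "vertical_fov" (degrees; the focal length in pixels is half the picture's height over the tangent of half this angle, whatever the lens; pixels are square), "cx", "cy" (the principal point, pixels), "R" (3x3) and "t" (3): a world point X has camera coordinates R X + t. Camera axes: x right, y down, z forward; pixel columns grow to the right and rows downward; lengths in m; the calibration is good to about 2 mm. A picture is of the moment at which its call begins. There is no depth.
- robot.close_job(): hands the job in; it is judged then, once.
The state is a dict: "t": time; "q": joint angles; "dq": joint speeds; "joint_torque": joint torques, N m; "tool_pos": TCP position; "orientation": TCP orientation; "force": force on the tool from outside, world axes, zero at the start; "wrist_torque": the same for the moment, N m; "opening": finger opening in m; "gripper_force": force on a finger pad.
Only numpy, scipy, OpenCV 4.12 (cv2) and the standard library are available. Lean on these libraries where they do the work, as an engineer would, in place of code of your own. Each camera call takes 0.05 s, during which the arm holds its last target. There are 200 camera calls.

## Working session

There is one attempt and no reset: what is moved stays moved. The work goes in short steps, Python scripts to look and compute and a tool call to move; the robot and the scene stay as the last step left them, time stands still between calls to the robot, and variables do not carry over. Pictures are saved under pics/ and viewed, at most 10 in all, crops included, and the job is handed in when it is done.

Besides the shell and the picture viewer there is one more tool, called after "Request:" by a JSON object that holds its "fn" and its "kwargs", one argument or row to a line. jog_arm: Moves the arm, as the interface text tells. Its arguments: {"type":"object","properties":{"rows":{"type":"array"},"hand":{"type":"number"},"squeeze":{"type":"number"}},"required":["rows"]}

```bash
ls; mkdir -p pics
cat > h.py <<'E'
import numpy as np, cv2
from scipy.spatial.transform import Rotation as Ro
from plant import robot, imaging
def cam(n,save=None):
    c=imaging.read_camera(n); c['f']=240/np.tan(np.radians(c['vertical_fov'])/2)
    if save: cv2.imwrite('pics/'+save,c['frame'][:,:,::-1])
    return c
def ray(c,u,v):
    d=c['R'].T@np.array([(u-c['cx'])/c['f'],(v-c['cy'])/c['f'],1]); return -c['R'].T@c['t'],d
def onz(c,u,v,z):
    o,d=ray(c,u,v); return o+d*(z-o[2])/d[2]
def tri(*cuv):
    A=np.zeros((3,3));b=np.zeros(3);L=[]
    for c,u,v in cuv:
        o,d=ray(c,u,v);d=d/np.linalg.norm(d);P=np.eye(3)-np.outer(d,d);A+=P;b+=P@o;L.append((P,o))
    X=np.linalg.solve(A,b); return X,[np.linalg.norm(P@(X-o)) for P,o in L]
def proj(c,X):
    p=c['R']@np.asarray(X)+c['t']; return np.array([c['cx'],c['cy']])+c['f']*p[:2]/p[2]
E
python3 - <<'E'
from h import *
import pickle
np.set_printoptions(precision=4,suppress=True)
cs={}
for n in('side','top'):
    c=cam(n,n+'0.png');cs[n]=c;print(n,c['f'],c['cx'],c['cy'],-c['R'].T@c['t'],c['R'][2])
pickle.dump(cs,open('c0.pkl','wb'))
s=robot.read_state();print(s)
E
```

```text
pics
side 516.5300172516966 324.3118140139925 237.6792368857731 [ 0.2718 -0.564   0.8165] [ 0.3145  0.6371 -0.7037]
top 547.7571965353733 313.08437916087985 240.45793215309183 [0.4486 0.0432 1.1033] [ 0.1225 -0.0109 -0.9924]
{'t': 0.1, 'q': array([-1.3314,  0.1311,  1.4891, -0.    ,  1.523 , -0.0855]), 'dq': array([-0.0006, -0.0005, -0.0017,  0.0006, -0.0014, -0.0013]), 'joint_torque': array([  0.0002, -56.1345, -49.3094,   0.077 ,   0.0291,  -0.0001]), 'tool_pos': array([ 0.1913, -0.5681,  0.1813]), 'orientation': array([-3.0986, -0.5078,  0.0003]), 'force': array([-0.083 ,  0.2475,  0.6046]), 'wrist_torque': array([ 0.0623, -0.0418, -0.0003]), 'gripper_force': 0.0, 'opening': 0.09291071688361976}
```

View pics/side0.png

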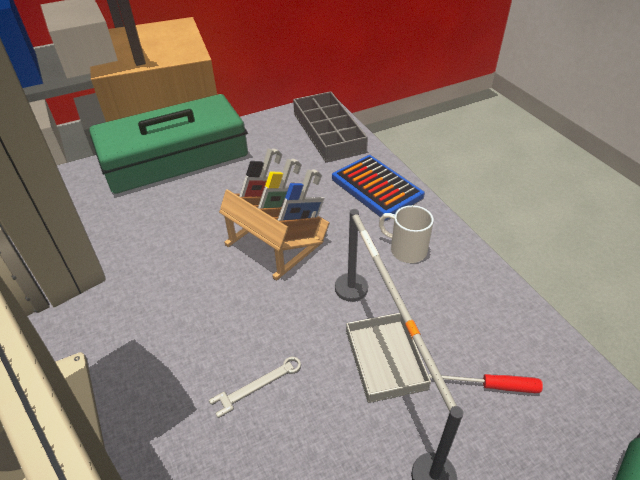

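View pics/top0.png

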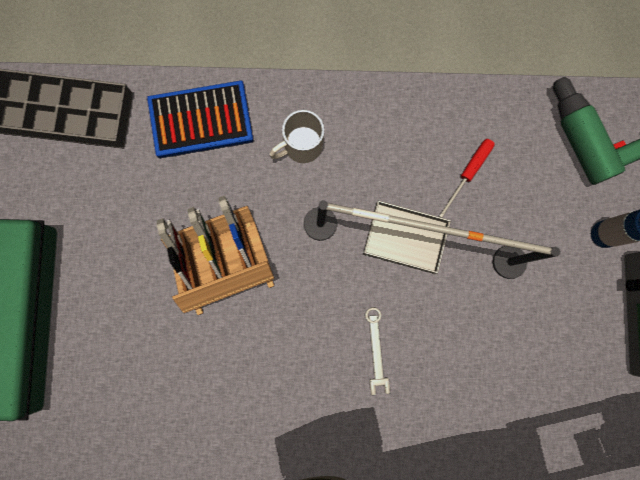

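The side view shows the yellow tab at about (273,180), the rail from (354,213) to (455,410), the white section at about (367,240) and the mark at (412,328). In the top view the tab is at (205,248), the rail runs from (323,206) to (555,252), and the mark is at (476,236). Next I measure these with masks.

```bash
cat > m.py <<'E'
from h import *
import pickle
np.set_printoptions(precision=4,suppress=True)
cs=pickle.load(open('c0.pkl','rb'))
def blob(c,lo,hi,box):
    hsv=cv2.cvtColor(c['frame'],cv2.COLOR_RGB2HSV);m=cv2.inRange(hsv,np.array(lo),np.array(hi))
    k=np.zeros_like(m);x0,y0,x1,y1=box;k[y0:y1,x0:x1]=m[y0:y1,x0:x1]
    n,l,st,ce=cv2.connectedComponentsWithStats(k)
    i=1+np.argmax(st[1:,4]); mm=(l==i).astype(np.uint8)
    r=cv2.minAreaRect(cv2.findContours(mm,0,1)[0][0])
    return ce[i],st[i],r
S,T=cs['side'],cs['top']
R={}
for nm,lo,hi,bs,bt in [('yellow',(22,120,100),(35,255,255),(255,165,295,200),(190,225,225,285)),
  ('blue',(105,120,50),(130,255,255),(282,175,308,205),(225,215,250,275)),
  ('black',(0,0,0),(180,255,45),(240,155,266,182),(160,235,190,280)),
  ('orange',(5,150,120),(18,255,255),(395,310,430,345),(455,220,500,250))]:
    a=blob(S,lo,hi,bs);b=blob(T,lo,hi,bt)
    X,e=tri((S,*a[0]),(T,*b[0]));R[nm]=X
    print(nm,a[0],a[1],b[0],b[1],X,np.array(e))
# rail edges: fit line in both views through bright pixels
P={}
for n,c,p0,p1 in(('side',S,(354,213),(455,410)),('top',T,(323,206),(555,252))):
    g=c['frame'].astype(int); p0=np.array(p0,float);p1=np.array(p1,float);d=(p1-p0)/np.linalg.norm(p1-p0);nn=np.array([-d[1],d[0]])
    L=np.linalg.norm(p1-p0)
    pts=[];prof=[]
    for s in np.arange(0,L):
        q=[p0+d*s+nn*t for t in np.arange(-8,8.1,.5)]
        v=cv2.remap(c['frame'],np.float32([[a[0] for a in q]]),np.float32([[a[1] for a in q]]),1)[0].astype(int)
        prof.append((s,v[10:23].max(0)))
    P[n]=(p0,d,prof)
    print(n,[(int(s),tuple(int(x) for x in v)) for s,v in prof[::6]])
X=R
y=(X['black']-X['blue']);print('rack y',y,np.linalg.norm(y),np.degrees(np.arctan2(y[1],y[0]))-90)
for n in ((355,213,323,207),(453,408,556,252)):
    print('rail end',tri((S,n[0],n[1]),(T,n[2],n[3])))
    
big=[cv2.resize(T['frame'][190:310,150:280],None,fx=4,fy=4,interpolation=2),cv2.resize(S['frame'][140:285,210:340],None,fx=3.3,fy=3.3,interpolation=2)]
h=max(b.shape[0] for b in big); big=[cv2.copyMakeBorder(b,0,h-b.shape[0],0,0,0) for b in big]
o=np.hstack(big);print(o.shape);o=cv2.resize(o,(800,int(o.shape[0]*800/o.shape[1])));cv2.imwrite('pics/crop.png',o[:,:,::-1])
E
python3 m.py
```

```text
yellow [273.6991 179.4912] [265 172  18  17 226] [204.051  247.0955] [198 235  15  26 157] [0.5479 0.2199 0.1671] [0.0009 0.0009]
blue [293.3825 190.3005] [285 183  18  17 183] [235.6507 236.0753] [229 224  15  25 146] [0.5674 0.1661 0.1708] [0.001 0.001]
black [253.  164.5] [253 164   1   2   2] [177.6676 258.1448] [168 235  22  45 373] [0.5238 0.2601 0.1868] [0.0034 0.0034]
orange [411.8507 327.4627] [406 320  14  16 134] [475.0531 235.6106] [468 231  15  10 113] [ 0.5718 -0.2336  0.21  ] [0.0008 0.0008]
side [(0, (110, 106, 107)), (6, (221, 214, 194)), (12, (218, 210, 192)), (18, (220, 212, 194)), (24, (243, 248, 239)), (30, (243, 248, 240)), (36, (243, 248, 240)), (42, (243, 248, 239)), (48, (219, 213, 194)), (54, (221, 214, 195)), (60, (221, 216, 195)), (66, (223, 217, 197)), (72, (221, 214, 195)), (78, (220, 214, 195)), (84, (218, 212, 192)), (90, (222, 215, 194)), (96, (220, 213, 194)), (102, (220, 214, 193)), (108, (221, 214, 197)), (114, (222, 218, 197)), (120, (229, 200, 172)), (126, (245, 162, 56)), (132, (245, 164, 56)), (138, (222, 218, 197)), (144, (223, 217, 198)), (15
[... 836 characters left out ...]
 175)), (144, (209, 198, 176)), (150, (212, 140, 50)), (156, (213, 146, 55)), (162, (209, 151, 81)), (168, (204, 192, 169)), (174, (205, 191, 171)), (180, (204, 192, 170)), (186, (202, 190, 168)), (192, (200, 188, 165)), (198, (204, 192, 172)), (204, (200, 189, 168)), (210, (198, 187, 166)), (216, (198, 188, 164)), (222, (196, 185, 163)), (228, (196, 186, 162)), (234, (79, 75, 71))]
rack y [-0.0436  0.094   0.016 ] 0.10484545146864015 24.88925722272087
rail end (array([0.6173, 0.0172, 0.208 ]), [np.float64(0.00208942882211376), np.float64(0.0020894288221137472)])
rail end (array([ 0.5456, -0.3623,  0.2196]), [np.float64(0.0015068255951126003), np.float64(0.001506825595112486)])
(480, 949, 3)
```

View pics/crop.png

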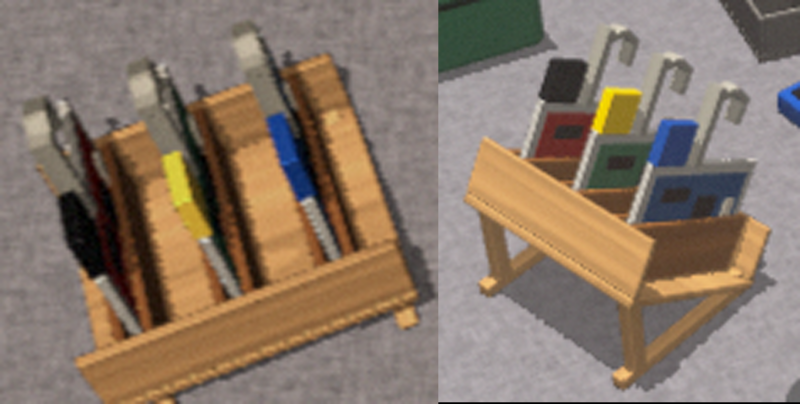

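The crop shows the yellow tab in the middle slot, with hook bridges leaning away from the robot. The blue–yellow pitch is 57 mm (56 expected), rack yaw is about 19.8° and rail yaw about -10.7°. I'm heading to a pose above the tab, staying high.

Request:
{"fn": "jog_arm", "kwargs": {
  "rows": [
    [[0.2,-0.2,-0.25],[0,0,0]],
    [[0.4,-0.4,-0.5],[0,0,0]],
    [[0.5,-0.6,-0.75],[0,0,0]],
    [[0.6,-0.8,-1],[0,0,0]],
    [[0.7,-1,-1],[0,0,0]]
  ],
  "hand": 0.2,
  "squeeze": 40
}}

```text
t: 0.6
tool_pos: [0.2499, -0.3917, 0.3486]
orientation: [3.099, 0.507, 0.001]
force: [1.2, -0.7, 0.3]
opening: 0.0573
gripper_force: 0.0
```

```bash
cat >> h.py <<'E'
np.set_printoptions(precision=4,suppress=True)
TY=np.radians(19.8)
def Rcar(yaw,tilt): return Ro.from_euler('z',yaw)*Ro.from_euler('y',tilt)
FLIP=Ro.from_matrix(np.array([[1,0,0],[0,-1,0],[0,0,-1.]]))   # tool in carrier
def plan(pos,R):
    "shares of shift and turn from the current pose to TCP pos, tool rotation R"
    s=robot.read_state();R0=Ro.from_rotvec(s['orientation'])
    print('t',s['t'],'pos',s['tool_pos'],'q',s['q'],'open',s['opening'],'F',s['force'])
    print('shift',R0.inv().apply(pos-s['tool_pos'])/.2,'turn',(R0.inv()*R).as_rotvec()/(np.pi/2))
E
python3 - <<'E'
from h import *
C=Rcar(TY,.55); tab=np.array([.548,.219,.171]); p=tab+C.apply([0,0,.091])
print(p,C.as_matrix()); plan(p,C*FLIP)
E
```

```text
[0.5928 0.2351 0.2486] [[ 0.8021 -0.3387  0.4918]
 [ 0.2888  0.9409  0.1771]
 [-0.5227  0.      0.8525]]
t 0.6 pos [ 0.2499 -0.3917  0.3486] q [-1.1133 -0.2435  1.5481 -0.      1.8355  0.133 ] open 0.05729007568513645 F [ 1.2064 -0.6954  0.3315]
shift [ 2.6239 -2.4247  0.497 ] turn [-0.0028 -0.3502 -0.0134]
```

Request:
{"fn": "jog_arm", "kwargs": {
  "rows": [
    [[0.15,-0.2,0],[0,0,0]],
    [[0.3,-0.4,0],[0,0,0]],
    [[0.45,-0.6,0],[0,0,0]],
    [[0.6,-0.8,0],[0,0,0]],
    [[0.75,-1,0],[0,0,0]]
  ]
}}

```text
t: 1.1
tool_pos: [0.3279, -0.1533, 0.3464]
orientation: [3.1, 0.507, 0.0]
force: [1.5, -0.4, -0.1]
opening: 0.0369
gripper_force: 0.0
```

Request:
{"fn": "jog_arm", "kwargs": {
  "rows": [
    [[0.2,-0.2,0],[0,0,0]],
    [[0.4,-0.4,0],[0,0,0]],
    [[0.6,-0.6,0],[0,0,0]],
    [[0.8,-0.8,0],[0,0,0]],
    [[1.0,-0.8,0],[0,0,0]]
  ]
}}

```text
t: 1.6
tool_pos: [0.4571, 0.0568, 0.3475]
orientation: [-3.1, -0.511, -0.003]
force: [1.5, -1.2, 1.4]
opening: 0.037
gripper_force: 0.0
```

Request:
{"fn": "jog_arm", "kwargs": {
  "rows": [
    [[0.2,0,0],[0,-0.08,0]],
    [[0.4,0,0],[0,-0.16,0]],
    [[0.6,0,0],[0,-0.24,0]],
    [[0.7,0,0],[0,-0.32,0]],
    [[0.7,0,0],[0,-0.35,0]]
  ]
}}

```text
t: 2.1
tool_pos: [0.5808, 0.093, 0.3514]
orientation: [2.971, 0.49, -0.628]
force: [1.6, 0.3, 0.4]
opening: 0.0373
gripper_force: 0.0
```

Run:
```python
from h import *
C=Rcar(TY,.55); tab=np.array([.548,.219,.171]); p=tab+C.apply([0,0,.091])
plan(p,C*FLIP)
c=cam('wrist','w1.png'); R0=Ro.from_rotvec(robot.read_state()['orientation'])
print(R0.inv().apply(-c['R'].T@c['t']-robot.read_state()['tool_pos']), (c['R']@R0.as_matrix()))
```

```text
t 2.1 pos [0.5808 0.093  0.3514] q [ 0.1274  0.5894  0.6809 -0.1042  2.2777  1.3197] open 0.037289305948887484 F [1.599  0.2975 0.4314]
shift [ 0.4687 -0.6528  0.3555] turn [-0.0062 -0.0851 -0.0102]
[ 0.0727  0.0011 -0.2131] [[-0.002   1.     -0.0017]
 [-0.9595 -0.0024 -0.2819]
 [-0.2819  0.001   0.9595]]
```

View pics/w1.png

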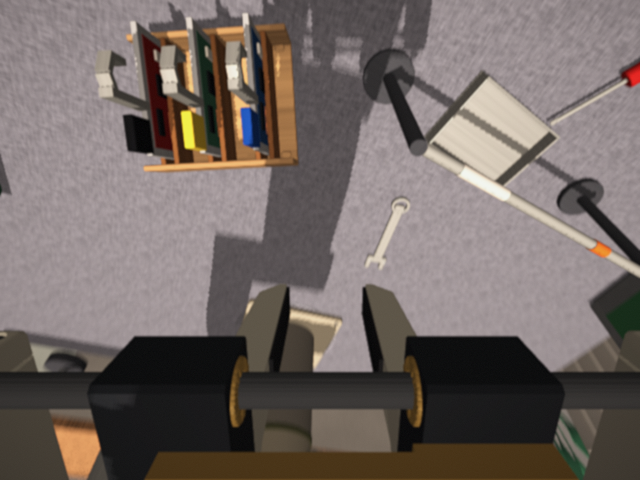

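The wrist view shows the yellow tab end-on at (194,130), its hook at (172,75), the rail's white section at (484,183) and the mark at (602,249). I'm closing in for a better measurement.

Request:
{"fn": "jog_arm", "kwargs": {
  "rows": [
    [[0.15,-0.2,0],[0,-0.04,0]],
    [[0.3,-0.4,0],[0,-0.085,0]],
    [[0.45,-0.6,0.1],[0,-0.085,-0.01]],
    [[0.45,-0.65,0.1],[0,-0.085,-0.01]],
    [[0.45,-0.65,0.1],[0,-0.085,-0.01]]
  ]
}}

```text
t: 2.65
tool_pos: [0.6011, 0.2428, 0.2837]
orientation: [2.892, 0.511, -0.843]
force: [0.6, 0.6, -2.1]
opening: 0.0372
gripper_force: 0.0
```

Run:
```python
from h import *
C=Rcar(TY,.55); tab=np.array([.548,.219,.171]); p=tab+C.apply([0,0,.091])
c=cam('wrist','w2.png');import pickle;pickle.dump(c,open('w2.pkl','wb'))
plan(p,C*FLIP)
for q in([-.063,0,.122],[-.029,0,.122],[-.046,.005,.122],[-.046,-.005,.122],[-.046,0,.107]):
    print(q,proj(c,tab+C.apply(np.array(q)-[-.046,0,.107])))
```

```text
t 2.7 pos [0.6025 0.2407 0.2877] q [ 0.3083  1.1324  0.0287 -0.0197  2.5387  1.5183] open 0.037001985095124035 F [0.6464 0.7039 0.7844]
shift [0.0569 0.012  0.1953] turn [-0.0055  0.0053  0.0029]
[-0.063, 0, 0.122] [330.1491 232.2253]
[-0.029, 0, 0.122] [330.5845 195.559 ]
[-0.046, 0.005, 0.122] [324.8196 214.1476]
[-0.046, -0.005, 0.122] [335.9079 214.2529]
[-0.046, 0, 0.107] [330.3163 210.2922]
```

View pics/w2.png

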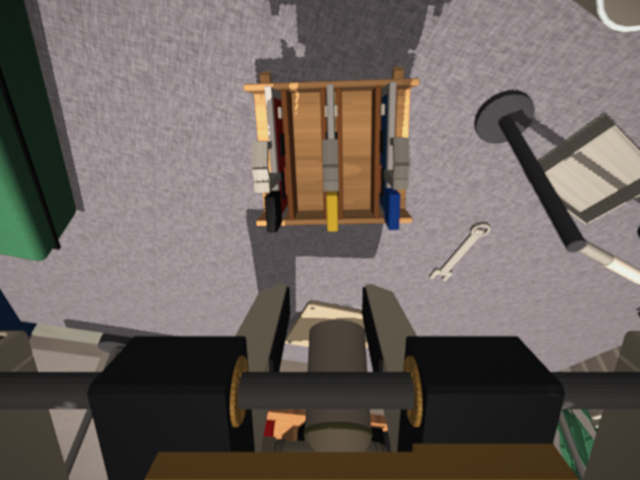

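Tab top at (333,212), close to the predicted (330,214). The hook is at (331,165) and the plate's far edge at (331,100), so the yaw is nearly right. I'll refine the lateral offset and yaw numerically.

Run:
```python
from h import *
import pickle
c=pickle.load(open('w2.pkl','rb'));c0=pickle.load(open('c0.pkl','rb'))
hsv=cv2.cvtColor(c['frame'],cv2.COLOR_RGB2HSV)
m=cv2.inRange(hsv,np.array((20,150,60)),np.array((35,255,255)));m[:180]=0;m[240:]=0;m[:,:315]=0;m[:,350:]=0
ys,xs=np.nonzero(m);print('yellow',xs.mean(),ys.mean(),xs.min(),xs.max(),ys.min(),ys.max())
for y in range(192,234,4):
    k=xs[ys==y]; print(y,(k.min(),k.max()) if len(k) else None)
for y in (90,100,110,120,130,145,155,165,175,185): print(y,' '.join('%d/%d'%(hsv[y,x,1],hsv[y,x,2]) for x in range(322,341)))
C=Rcar(TY,.55); tab=np.array([.548,.219,.171])
f=lambda q:proj(c,tab+C.apply(np.array(q)-[-.046,0,.107]))
for q in ([0,0,.155],[-.016,0,.15],[.016,0,.15],[.065,0,.09],[.03,0,.09]): print(q,f(q))
# tab triangulations, all pairs
W=(c,xs.mean(),ys.mean())
print(tri(W,(c0['side'],273.7,179.5)),tri(W,(c0['top'],204.05,247.1)),tri(W,(c0['top'],204.05,247.1),(c0['side'],273.7,179.5)))
```

```text
yellow 331.9419953596288 210.9048723897912 326 337 192 230
192 (np.int64(328), np.int64(336))
196 (np.int64(327), np.int64(337))
200 (np.int64(326), np.int64(337))
204 (np.int64(327), np.int64(337))
208 (np.int64(327), np.int64(337))
212 (np.int64(327), np.int64(337))
216 (np.int64(327), np.int64(337))
220 (np.int64(327), np.int64(337))
224 (np.int64(327), np.int64(337))
228 (np.int64(327), np.int64(337))
232 None
90 173/112 178/109 176/100 142/88 65/98 36/129 29/148 30/151 30/154 27/151 31/138 48/111 99/93 149/91 168/100 176/110 174/114 173/112 173/102
100 175/115 178/116 177/108 159/90 76/87 36/120 30/145 30/153 30/154 28/153 27/141 40/114 100/112 143/125 159/120 171/116 172/117 174/113 172/110
110 175/115 159/119 106/140 63/163 47/162 35/145 30/144 29/150 30/154 30/154 28/145 31/130 39/143 46/171 62/170 98/146 149/123 174/114 171/109
120 168/117 173/118 176/116 175/105 132/89 50/103 30/135 29/151 28/155 31/157 29/149 27/123 66/104 131/119 155/122 171/116 174/117 176/116 172/114
130 169/116 173/118 176/116 175/108 143/89 60/97 30/129 29/151 29/156 29/158 28/153 29/132 61/113 124/12
[... 562 characters left out ...]
121 106/118 155/117 174/114
185 129/138 86/128 50/127 38/128 38/129 41/132 40/134 38/135 40/135 40/135 40/135 40/133 39/132 39/132 41/132 50/128 89/121 142/115 171/112
[0, 0, 0.155] [331.176  166.8068]
[-0.016, 0, 0.15] [330.8988 186.3431]
[0.016, 0, 0.15] [331.3972 145.0067]
[0.065, 0, 0.09] [331.6998  83.8526]
[0.03, 0, 0.09] [331.215 125.289]
(array([0.5461, 0.2169, 0.1695]), [np.float64(0.00024602679670230547), np.float64(0.0002460267967022834)]) (array([0.5484, 0.2182, 0.1721]), [np.float64(0.0005998019982346881), np.float64(0.0005998019982346476)]) (array([0.5472, 0.2179, 0.1699]), [np.float64(0.0009786210161037607), np.float64(0.0016489223778053308), np.float64(0.001303324823372078)])
```

Tab sits ~1.5 mm to tool +y and the plate's yaw is ~21.4°. I'll refine the target and descend.

```bash
sed -i 's/^TY=.*/TY=np.radians(21.3)/' h.py
python3 - <<'E'
from h import *
C=Rcar(TY,.55); tab=np.array([.549,.2178,.171])
for d in (.05,-.019): plan(tab+C.apply([0,0,d]),C*FLIP)
E
```

```text
t 2.7 pos [0.6025 0.2407 0.2877] q [ 0.3083  1.1324  0.0287 -0.0197  2.5387  1.5183] open 0.037001985095124035 F [0.6464 0.7039 0.7844]
shift [0.0608 0.0177 0.3988] turn [-0.0142  0.0052 -0.0112]
t 2.7 pos [0.6025 0.2407 0.2877] q [ 0.3083  1.1324  0.0287 -0.0197  2.5387  1.5183] open 0.037001985095124035 F [0.6464 0.7039 0.7844]
shift [0.0637 0.0254 0.7437] turn [-0.0142  0.0052 -0.0112]
```

Request:
{"fn": "jog_arm", "kwargs": {
  "rows": [
    [[0.03,0.01,0.1],[-0.01,0.005,-0.01]],
    [[0.06,0.018,0.2],[-0.014,0.005,-0.011]],
    [[0.06,0.018,0.3],[-0.014,0.005,-0.011]],
    [[0.06,0.018,0.4],[-0.014,0.005,-0.011]],
    [[0.06,0.018,0.4],[-0.014,0.005,-0.011]]
  ],
  "hand": 0.3
}}

```text
t: 3.2
tool_pos: [0.5745, 0.2233, 0.2199]
orientation: [2.888, 0.533, -0.799]
force: [-0.4, 0.9, -0.5]
opening: 0.0327
gripper_force: 0.0
```

Run:
```python
from h import *
C=Rcar(TY,.55); tab=np.array([.549,.2178,.171])
c=cam('wrist');plan(tab+C.apply([0,0,-.019]),C*FLIP)
hsv=cv2.cvtColor(c['frame'],cv2.COLOR_RGB2HSV)
m=cv2.inRange(hsv,np.array((20,150,60)),np.array((35,255,255)));m[:120]=0;m[290:]=0;m[:,:280]=0;m[:,370:]=0
ys,xs=np.nonzero(m)
for y in range(ys.min(),ys.max()+1,8): k=xs[ys==y];print(y,k.min(),k.max())
print(ys.max())
for q in([-.063,0,.122],[-.029,0,.122],[-.046,.005,.122],[-.046,-.005,.122]):
    print(q,proj(c,tab+C.apply(np.array(q)-[-.046,0,.107])))
```

```text
t 3.25 pos [0.5757 0.2237 0.2218] q [ 0.3082  0.825   0.6192 -0.0388  2.2335  1.4982] open 0.03268408905575268 F [0.3108 0.5686 0.4639]
shift [ 0.0126 -0.0203  0.3821] turn [-0.0013 -0.0081 -0.0038]
222 313 324
230 311 324
238 311 325
246 311 325
254 312 325
262 312 324
268
[-0.063, 0, 0.122] [318.458  269.8146]
[-0.029, 0, 0.122] [317.9159 224.8016]
[-0.046, 0.005, 0.122] [311.233  247.7747]
[-0.046, -0.005, 0.122] [325.1528 247.7187]
```

Request:
{"fn": "jog_arm", "kwargs": {
  "rows": [
    [[0.01,-0.02,0.1],[0,-0.005,0]],
    [[0.01,-0.02,0.2],[0,-0.007,0]],
    [[0.01,-0.02,0.3],[0,-0.007,0]],
    [[0.01,-0.02,0.37],[0,-0.007,0]],
    [[0.01,-0.02,0.37],[0,-0.007,0]]
  ]
}}

```text
t: 3.75
tool_pos: [0.5417, 0.2152, 0.157]
orientation: [2.884, 0.533, -0.808]
force: [-0.5, 0.0, 0.1]
opening: 0.0326
gripper_force: 0.0
```

Run:
```python
from h import *
C=Rcar(TY,.55); tab=np.array([.549,.2178,.171])
plan(tab+C.apply([0,0,-.019]),C*FLIP)
```

```text
t 3.75 pos [0.5417 0.2152 0.157 ] q [ 0.3113  0.7287  0.8806 -0.034   2.078   1.5082] open 0.03260036903463489 F [-0.4853  0.0413  0.1454]
shift [-0.0036  0.0012  0.0153] turn [-0.0011 -0.0021 -0.0035]
```

Well placed, so I close the gripper.

Request:
{"fn": "jog_arm", "kwargs": {
  "rows": [
    [[0,0,0],[0,0,0]],
    [[0,0,0],[0,0,0]],
    [[0,0,0],[0,0,0]],
    [[0,0,0],[0,0,0]],
    [[0,0,0],[0,0,0]]
  ],
  "hand": 1,
  "squeeze": 45
}}

```text
t: 4.25
tool_pos: [0.5412, 0.2157, 0.1566]
orientation: [2.883, 0.534, -0.809]
force: [0.7, -0.4, 0.8]
opening: 0.0011
gripper_force: 0.0
```

Request:
{"fn": "jog_arm", "kwargs": {
  "rows": [
    [[0,0,-0.02],[0,0,0]],
    [[0,0,-0.05],[0,0,0]],
    [[0,0,-0.1],[0,0,0]],
    [[0,0,-0.15],[0,0,0]],
    [[0,0,-0.2],[0,0,0]]
  ]
}}

```text
t: 4.75
tool_pos: [0.5608, 0.2233, 0.1914]
orientation: [2.883, 0.534, -0.809]
force: [0.3, 0.4, -0.4]
opening: 0.0005
gripper_force: 0.0
```

The fingers shut on nothing (opening 0), so I look before doing more.

Run:
```python
from h import *
s=cam('side');t=cam('top');w=cam('wrist')
a=cv2.resize(t['frame'][180:310,120:290],(400,306));b=cv2.resize(s['frame'][100:290,200:400],(400,380));
d=cv2.resize(w['frame'][100:420,160:480],(400,400))
o=np.zeros((600,800,3),np.uint8);o[:306,:400]=a;o[:380,400:]=b;o[306:600,:400]=d[:294];cv2.imwrite('pics/miss.png',o[:,:,::-1])
print(robot.read_state()['tool_pos'],proj(s,robot.read_state()['tool_pos']),proj(t,robot.read_state()['tool_pos']))
```

```text
[0.5611 0.2233 0.1912] [278.5948 167.0391] [199.5187 238.0912]
```

View pics/miss.png

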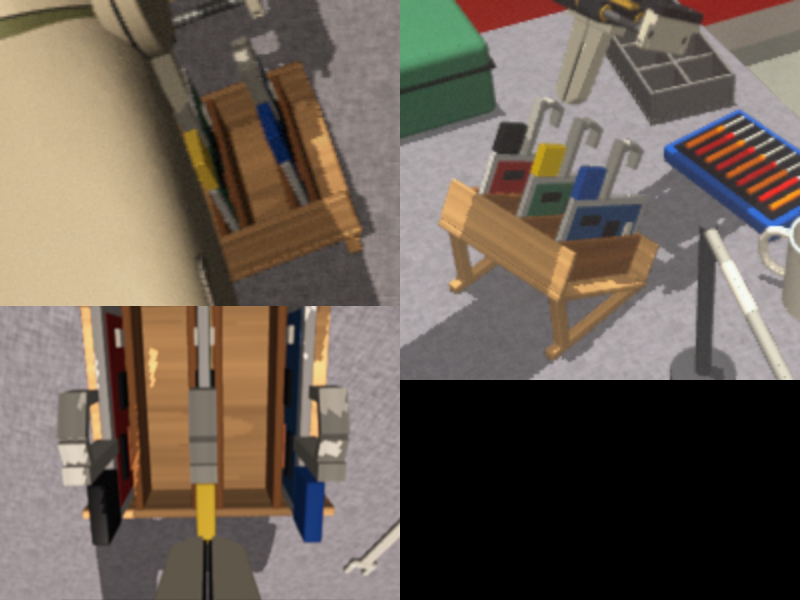

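The rack is undisturbed, but the fingertips in the side view (~(287,150)) lie well off the reported TCP's projection (278,167). I'm checking where the tips are.

Run:
```python
from h import *
import pickle
w=cam('wrist');s=cam('side');st=robot.read_state();R0=Ro.from_rotvec(st['orientation'])
print('f',w['f'],'TCP in wrist img',proj(w,st['tool_pos']), 'in side',proj(s,st['tool_pos']))
for b in (.019,.04,.065): print(b,proj(w,st['tool_pos']-R0.apply([0,0,b])),proj(s,st['tool_pos']-R0.apply([0,0,b])))
for dx in(-.02,.02,): print('dx',dx,proj(w,st['tool_pos']+R0.apply([dx,0,0])),proj(s,st['tool_pos']+R0.apply([dx,0,0])))
c=pickle.load(open('w2.pkl','rb'));print('w2 depth of tips from opening', c['f']*.037/(363-290))
# visible tip by tri of side & wrist
print(tri((s,287,150),(w,325,287)), st['tool_pos'])
cv2.imwrite('pics/z.png',cv2.resize(np.hstack([s['frame'][90:210,210:370]]),(800,600),interpolation=2)[:,:,::-1])
```

```text
f 355.66389369560346 TCP in wrist img [323.5056 273.0056] in side [278.319 167.634]
0.019 [323.2797 285.9583] [281.2743 158.7788]
0.04 [322.9776 303.2874] [284.5828 148.8653]
0.065 [322.5176 329.6664] [288.5802 136.8873]
dx -0.02 [323.5471 302.2501] [271.7085 167.3322]
dx 0.02 [323.4616 242.1157] [284.7248 167.9265]
w2 depth of tips from opening 0.18026800091420997
(array([0.5855, 0.232 , 0.2186]), [np.float64(0.0003472845869068918), np.float64(0.0003472845869068312)]) [0.5603 0.2231 0.1902]
```

View pics/z.png

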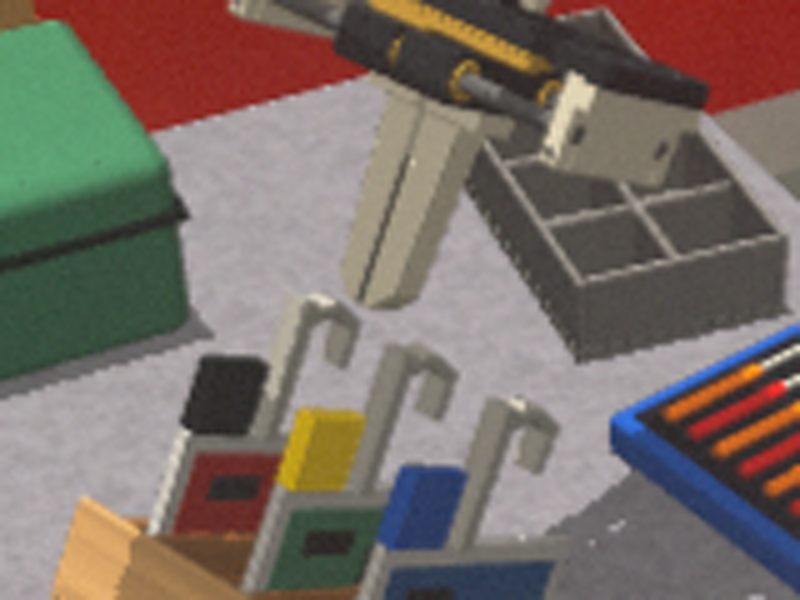

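Both views put the real fingertips ~38 mm behind the reported TCP along tool z, with no lateral offset. That explains the harmless close above the tab. From here I correct for this: reported TCP = true tip + 38 mm.

```bash
cat >> h.py <<'E'
D=.038   # true finger tip lies this far behind the reported TCP
def carplan(origin,C,gx=-.046,gz=.107):
    "plan for held carrier origin/orientation (grasp point at carrier gx,0,gz)"
    plan(origin+C.apply([gx,0,gz-.019-D]),C*FLIP)
E
python3 - <<'E'
from h import *
C=Rcar(TY,.55); tab=np.array([.549,.2178,.171]); o=tab-C.apply([-.046,0,.107]); print(o)
carplan(o,C)
E
```

```text
[0.5334 0.2117 0.0557]
t 5.0 pos [0.5603 0.2231 0.1902] q [ 0.3136  0.7867  0.7366 -0.0346  2.1651  1.5067] open 0.00046466154556447473 F [ 0.1488  0.1406 -0.1779]
shift [-0.004   0.0047  0.3994] turn [-0.001  -0.0014 -0.0031]
```

Request:
{"fn": "jog_arm", "kwargs": {
  "rows": [
    [[0,0,0],[0,0,0]],
    [[0,0,0],[0,0,0]],
    [[0,0,0],[0,0,0]]
  ],
  "hand": 0.35
}}

```text
t: 5.3
tool_pos: [0.5602, 0.223, 0.1903]
orientation: [2.883, 0.534, -0.81]
force: [0.9, -0.9, -1.1]
opening: 0.0196
gripper_force: 0.0
```

Request:
{"fn": "jog_arm", "kwargs": {
  "rows": [
    [[0,0,0.08],[0,0,0]],
    [[0,0,0.16],[0,0,0]],
    [[0,0,0.24],[0,0,0]],
    [[0,0,0.32],[0,0,0]],
    [[0,0,0.37],[0,0,0]]
  ]
}}

```text
t: 5.8
tool_pos: [0.5234, 0.2089, 0.1262]
orientation: [2.882, 0.534, -0.812]
force: [-0.1, -0.2, 0.1]
opening: 0.0303
gripper_force: 0.0
```

Request:
{"fn": "jog_arm", "kwargs": {
  "rows": [
    [[0,0,0],[0,0,0]],
    [[0,0,0],[0,0,0]],
    [[0,0,0],[0,0,0]],
    [[0,0,0],[0,0,0]],
    [[0,0,0],[0,0,0]]
  ],
  "hand": 1,
  "squeeze": 45
}}

```text
t: 6.3
tool_pos: [0.525, 0.2096, 0.1281]
orientation: [2.884, 0.535, -0.807]
force: [0.8, 1.5, 2.8]
opening: 0.01
gripper_force: 45.0
```

Gripped: opening is 10.0 mm at 45 N. I slide it up along the tool axis.

Request:
{"fn": "jog_arm", "kwargs": {
  "rows": [
    [[0,0,-0.03],[0,0,0]],
    [[0,0,-0.07],[0,0,0]],
    [[0,0,-0.12],[0,0,0]],
    [[0,0,-0.17],[0,0,0]],
    [[0,0,-0.22],[0,0,0]]
  ]
}}

```text
t: 6.8
tool_pos: [0.5464, 0.2176, 0.1655]
orientation: [2.883, 0.534, -0.809]
force: [0.1, 0.0, -1.8]
opening: 0.0096
gripper_force: 45.0
```

Request:
{"fn": "jog_arm", "kwargs": {
  "rows": [
    [[0,0,-0.06],[0,0,0]],
    [[0,0,-0.12],[0,0,0]],
    [[0,0,-0.18],[0,0,0]],
    [[0,0,-0.24],[0,0,0]],
    [[0,0,-0.24],[0,0,0]]
  ]
}}

```text
t: 7.3
tool_pos: [0.5705, 0.2268, 0.2074]
orientation: [2.885, 0.534, -0.805]
force: [-0.7, 0.8, -1.8]
opening: 0.0096
gripper_force: 45.0
```

Run:
```python
from h import *
import pickle
s=cam('side');t=cam('top');w=cam('wrist');pickle.dump((s,t,w),open('c1.pkl','wb'))
print(robot.read_state())
o=np.zeros((480,800,3),np.uint8)
o[:240,:400]=cv2.resize(s['frame'][100:280,200:500],(400,240));o[240:,:400]=cv2.resize(t['frame'][170:314,140:380],(400,240))
o[:400,400:]=cv2.resize(w['frame'][0:320,240:560],(400,400));cv2.imwrite('pics/lift.png',o[:,:,::-1])
```

```text
{'t': 7.45, 'q': array([ 0.3142,  0.8197,  0.6608, -0.0353,  2.2081,  1.5056]), 'dq': array([ 0.0009, -0.0019,  0.0179,  0.0012,  0.0019, -0.0005]), 'joint_torque': array([ -0.0104, -86.5268, -48.0432,  -0.2033,   3.9659,  -0.0085]), 'tool_pos': array([0.5691, 0.2264, 0.2053]), 'orientation': array([ 2.8829,  0.534 , -0.81  ]), 'force': array([-0.2048,  0.3547, -2.1027]), 'wrist_torque': array([ 0.1279, -0.3532,  0.0041]), 'gripper_force': 44.97333347797394, 'opening': 0.009912668056645736}
```

View pics/lift.png

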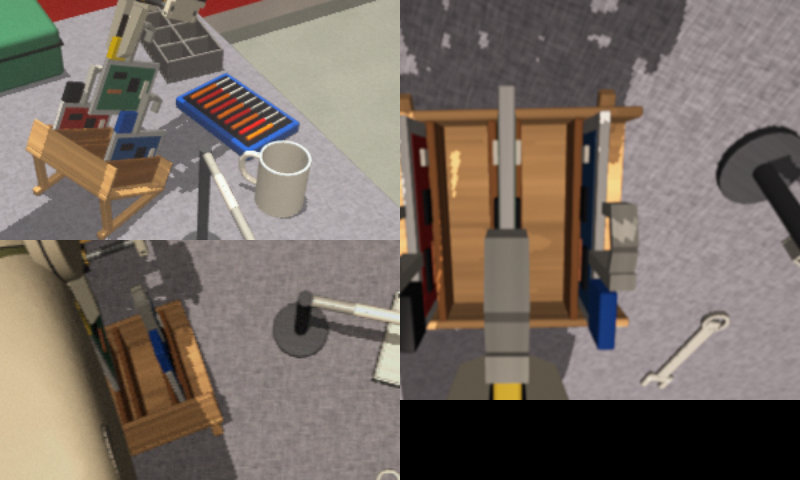

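The carrier is out of its slot and square in the gripper, with about 2 N of weight, and the other boards have not moved. Now I measure the rail more precisely from the two fixed views.

```bash
cat > rail.py <<'E'
from h import *
import pickle
cs=pickle.load(open('c0.pkl','rb'));S,T=cs['side'],cs['top']
def mids(c,p0,p1):
    p0=np.array(p0,float);p1=np.array(p1,float);L=np.linalg.norm(p1-p0);d=(p1-p0)/L;n=np.array([-d[1],d[0]]);out=[];col=[]
    tt=np.arange(-9,9.01,.25)
    for s in np.arange(4,L-4):
        q=(p0+d*s+np.outer(tt,n)).astype(np.float32)
        v=cv2.remap(c['frame'],q[None,:,0],q[None,:,1],1)[0].astype(float)
        m=v.max(1); g=np.abs(np.gradient(m)); k=m>(np.median(m)+m[30:43].max())/2
        lab=np.nonzero(k)[0]; 
        i=np.argmax(np.where(np.abs(tt)<4,m,0)); a=b=i
        th=(np.median(m)+m[i])/2
        while a>0 and m[a-1]>th:a-=1
        while b<len(m)-1 and m[b+1]>th:b+=1
        if (b-a)*.25<11: out.append(p0+d*s+n*(tt[a]+tt[b])/2)
        col.append((p0+d*s,v[30:43].max(0)))
    out=np.array(out); l=cv2.fitLine(out.astype(np.float32),cv2.DIST_HUBER,0,.01,.01).ravel()
    res=np.abs((out-l[2:])@[-l[1],l[0]]);print('line',l,'med res',np.median(res),len(out))
    return l,col
def onl(l,p): return l[2:]+l[:2]*((p-l[2:])@l[:2])
res={}
for nm,c,a,b in(('S',S,(354,213),(455,410)),('T',T,(323,206),(555,252))):
    l,col=mids(c,a,b)
    w=[p for p,v in col if v[2]>v[0]-8 ]; o=[p for p,v in col if v[0]-v[2]>90]
    e=[(onl(l,x[0]),onl(l,x[-1])) for x in (w,o)]
    print(nm,'white',e[0],'orange',e[1]);res[nm]=(l,e)
for k,nm in((0,'white'),(1,'mark')):
    for i in(0,1): print(nm,i,tri((S,*res['S'][1][k][i]),(T,*res['T'][1][k][i])))
# rail line = plane-plane intersection
def pl(c,l):
    o,d1=ray(c,*l[2:]);_,d2=ray(c,*(l[2:]+100*l[:2]));n=np.cross(d1,d2);n/=np.linalg.norm(n);return n,n@o
(n1,b1),(n2,b2)=pl(S,res['S'][0]),pl(T,res['T'][0]);d=np.cross(n1,n2);d/=np.linalg.norm(d);d*=np.sign(d[1])
for y in(-.3,-.1,0.):
    X=np.linalg.solve([n1,n2,[0,1,0]],[b1,b2,y]);print(X)
print('dir',d,'yaw',np.degrees(np.arctan2(-d[0],d[1])))
E
python3 rail.py
```

```text
line [  0.4555   0.8903 421.3065 344.4729] med res 0.07072571928740626 214
S white (array([363.5984, 231.6781]), array([374.9852, 253.9343])) orange (array([409.1455, 320.7031]), array([415.522 , 333.1667]))
line [  0.9805   0.1964 460.5828 232.451 ] med res 0.06816275729674637 229
T white (array([352.629, 210.827]), array([387.9277, 217.8976])) orange (array([469.3109, 234.1993]), array([482.0577, 236.7526]))
white 0 (array([ 0.6096, -0.0312,  0.2081]), [np.float64(0.00039488372721963695), np.float64(0.0003948837272198648)])
white 1 (array([ 0.5976, -0.0889,  0.2134]), [np.float64(0.0008860645780302768), np.float64(0.0008860645780304815)])
mark 0 (array([ 0.5736, -0.2234,  0.2125]), [np.float64(0.0007449119285477266), np.float64(0.0007449119285478369)])
mark 1 (array([ 0.5701, -0.2448,  0.2114]), [np.float64(0.0006378373657602656), np.float64(0.0006378373657601465)])
[ 0.562  -0.3     0.2051]
[ 0.5983 -0.1     0.2043]
[0.6164 0.     0.2039]
dir [ 0.1787  0.9839 -0.004 ] yaw -10.29520358382028
```

Request:
{"fn": "jog_arm", "kwargs": {
  "rows": [
    [[0,0,-0.15],[0,0,0]],
    [[0,0,-0.3],[0,0,0]],
    [[0,0,-0.4],[0,0.05,0]],
    [[-0.05,0,-0.4],[0,0.12,0]],
    [[-0.1,0,-0.4],[0,0.2,0]]
  ]
}}

```text
t: 7.95
tool_pos: [0.5983, 0.2373, 0.2802]
orientation: [3.003, 0.557, -0.448]
force: [0.8, 0.0, -0.7]
opening: 0.0099
gripper_force: 45.0
```

The rail line comes from intersecting the two view planes: axis height 0.2045 (205 expected), yaw -10.3°. White's middle is at y ≈ -0.060 and the mark's at y ≈ -0.234, 177 mm apart. Planning the approach.

```bash
cat >> h.py <<'E'
RY=np.radians(-10.3); H=Rcar(RY,0)
def onrail(y): return np.array([.5983+.1816*(y+.1),y,.2048])
def hang(y,dx,sz):
    "plan: rail axis at carrier (dx,0,sz) at world rail y"
    carplan(onrail(y)-H.apply([dx,0,sz]),H)
E
python3 - <<'E'
from h import *
hang(-.06,.12,-.04)
E
```

```text
t 7.95 pos [0.5983 0.2373 0.2802] q [ 0.3094  0.6001  0.7639 -0.0203  2.0732  1.5064] open 0.009860173216585374 F [ 0.8364  0.0212 -0.7178]
shift [-1.1766  0.9692  0.2838] turn [0.0522 0.1837 0.3453]
```

Request:
{"fn": "jog_arm", "kwargs": {
  "rows": [
    [[-0.15,0.0,0],[0,0.08,0]],
    [[-0.35,0.1,0],[0,0.15,0]],
    [[-0.55,0.25,0],[0,0.184,0]],
    [[-0.75,0.45,0],[0,0.184,0]],
    [[-0.9,0.6,0],[0,0.184,0]]
  ]
}}

```text
t: 8.45
tool_pos: [0.4945, 0.0978, 0.3282]
orientation: [3.086, 0.575, -0.008]
force: [0.9, -2.7, -1.0]
opening: 0.0098
gripper_force: 45.0
```

Run:
```python
from h import *
hang(-.06,.12,-.04)
```

```text
t 8.45 pos [0.4945 0.0978 0.3282] q [ 0.0961 -0.1362  1.4913 -0.0032  1.7914  1.2976] open 0.009798736429590725 F [ 0.9371 -2.6601 -0.9897]
shift [-0.4738  0.5031  0.1705] turn [0.002  0.0031 0.3491]
```

Request:
{"fn": "jog_arm", "kwargs": {
  "rows": [
    [[-0.1,0.12,0.03],[0,0,0.08]],
    [[-0.2,0.25,0.06],[0,0,0.16]],
    [[-0.32,0.35,0.1],[0,0,0.24]],
    [[-0.4,0.45,0.13],[0,0,0.32]],
    [[-0.47,0.5,0.17],[0,0,0.35]]
  ]
}}

```text
t: 8.95
tool_pos: [0.444, -0.03, 0.2942]
orientation: [3.123, -0.296, -0.01]
force: [0.1, -0.2, -1.9]
opening: 0.0097
gripper_force: 45.0
```

Request:
{"fn": "jog_arm", "kwargs": {
  "rows": [
    [[0,0,0],[0,0,0]],
    [[0,0,0],[0,0,0]]
  ]
}}

```text
t: 9.15
tool_pos: [0.4448, -0.0283, 0.2947]
orientation: [3.125, -0.286, -0.01]
force: [-1.1, -0.7, -1.4]
opening: 0.0098
gripper_force: 45.0
```

Run:
```python
from h import *
import pickle
hang(-.06,.10,.106)
s=cam('side');t=cam('top');w=cam('wrist');pickle.dump((s,t,w),open('c2.pkl','wb'))
hang(-.06,.10,.106)
C=H;st=robot.read_state();R=Ro.from_rotvec(st['orientation'])*FLIP
o=st['tool_pos']-R.apply([-.046,0,.107-.019-D])
for q in ([0,0,.155],[0,.006,.155],[0,-.006,.155],[.065,0,.09],[.065,0,0],[-.065,0,0],[.016,0,.122]):print(q,[proj(c,o+R.apply(q)) for c in(s,t,w)])
for y in(-.03,-.09):print([proj(c,onrail(y)) for c in (s,t,w)])
o=np.zeros((600,800,3),np.uint8)
o[:300,:400]=cv2.resize(s['frame'][140:350,220:500],(400,300));o[300:,:400]=cv2.resize(t['frame'][150:330,230:470],(400,300))
o[:400,400:]=cv2.resize(w['frame'][0:400,120:520],(400,400));cv2.imwrite('pics/pre.png',o[:,:,::-1])
```

```text
t 9.15 pos [ 0.4448 -0.0283  0.2947] q [-0.1747 -0.3028  1.6943 -0.0043  1.7561  1.5776] open 0.009759925549005375 F [-1.1225 -0.744  -1.3933]
shift [0.0934 0.0089 0.7288] turn [ 0.0027  0.0038 -0.0016]
t 9.3 pos [ 0.4456 -0.0277  0.2953] q [-0.173  -0.3018  1.6922 -0.0044  1.7561  1.5778] open 0.009662064153504615 F [-0.1164 -0.0856 -1.4423]
shift [0.0894 0.0124 0.7323] turn [ 0.0028  0.0031 -0.0007]
[0, 0, 0.155] [array([295.7406, 159.7919]), array([367.7379, 275.5188]), array([321.4516, 268.9822])]
[0, 0.006, 0.155] [array([294.6512, 157.2977]), array([363.1559, 274.5878]), array([300.9366, 268.9823])]
[0, -0.006, 0.155] [array([296.843 , 162.3156]), array([372.3211, 276.45  ]), array([341.9689, 268.9821])]
[0.065, 0, 0.09] [array([340.804 , 188.3936]), array([371.271 , 233.5524]), array([322.7341,  62.4197])]
[0.065, 0, 0] [array([339.9876, 232.6776]), array([364.7009, 241.5448]), array([323.917 ,  86.6689])]
[-0.065, 0, 0] [array([259.4613, 249.836 ]), array([349.0414, 323.0308]), array([324.2231, 271.4138])]
[0.016, 0, 0.122] [array([307.8894, 177.0752]), array([367.2782, 265.4694]), array([322.3612, 194.5574])]
[array([364.125 , 232.3236]), array([351.6809, 210.5394]), array([284.9709,  12.9843])]
[array([376.8962, 257.3854]), array([387.6222, 217.7656]), array([370.3627,  12.9273])]
```

View pics/pre.png

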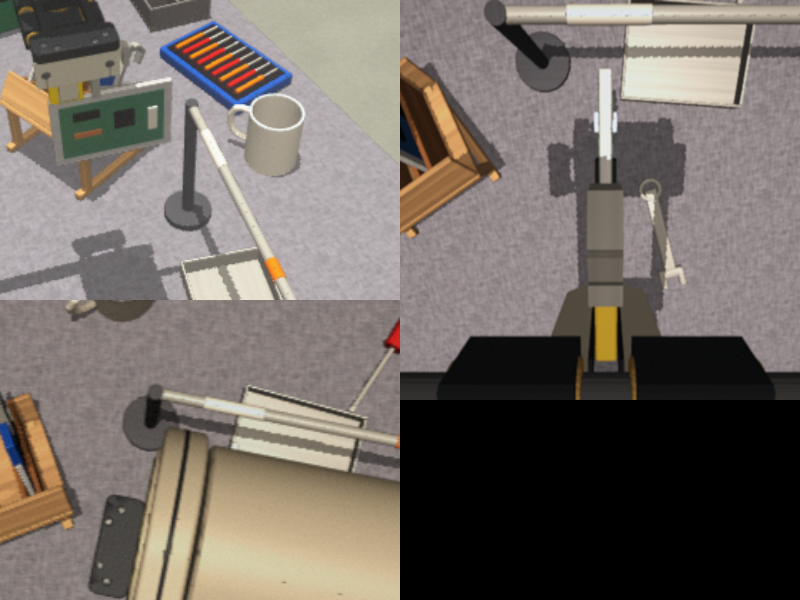

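The pre-hang view shows the carrier square to the rail, white section at wrist (593,13). But the plate corner in the side view is at about (339,196) against the predicted (341,188), so the carrier hangs lower in the grip than assumed. I'm quantifying this.

```bash
cat > grip.py <<'E'
from h import *
import pickle,sys
s,t,w=pickle.load(open('c2.pkl','rb'))
st=robot.read_state();R=Ro.from_rotvec(st['orientation'])*FLIP
o=st['tool_pos']-R.apply([-.046,0,.107-.019-D])
hsv=cv2.cvtColor(s['frame'],cv2.COLOR_RGB2HSV)
# plate silhouette edges in side view: sample brightness jumps along predicted edge normals
def edge(c,A,B,rng=14,inward=None):
    a,b=proj(c,o+R.apply(A)),proj(c,o+R.apply(B));d=(b-a)/np.linalg.norm(b-a);n=np.array([-d[1],d[0]]);tt=np.arange(-rng,rng+.1,.25)
    off=[]
    for k in np.linspace(.1,.9,25):
        q=(a+(b-a)*k+np.outer(tt,n)).astype(np.float32)
        v=cv2.remap(c['frame'],q[None,:,0],q[None,:,1],1)[0].astype(float)
        lab=v@np.array([.3,.6,.1]); sat=v.max(1)-v.min(1)
        off.append((k,lab,sat))
    return a,b,n,tt,off
for nm,A,B in(('top',[-.02,-.003,.09],[.065,-.003,.09]),('bot',[-.065,-.003,0],[.065,-.003,0]),('end',[.065,-.003,0],[.065,-.003,.09])):
    a,b,n,tt,off=edge(s,A,B);print(nm,a,b,'n',n)
    for k,lab,sat in off[::6]: print(' %.2f'%k,' '.join('%d'%x for x in lab[::4]))
m=cv2.inRange(hsv,np.array((55,70,20)),np.array((95,255,200)));m[:180]=0;m[280:]=0;m[:,:250]=0;m[:,360:]=0
cn=max(cv2.findContours(cv2.morphologyEx(m,3,np.ones((9,9))),0,1)[0],key=cv2.contourArea);print('green rect',cv2.boxPoints(cv2.minAreaRect(cn)),cv2.approxPolyDP(cn,4,True).ravel())
print('pred centre',proj(s,o+R.apply([0,-.003,.045])), 'rect c',cv2.minAreaRect(cn))
# wrist: hook width per row
g=w['frame']
hw=cv2.cvtColor(g,cv2.COLOR_RGB2HSV)
for r in (70,100,130,150,190,200,220,240,260,280,300,310,330,350): print(r,' '.join('%d'%x for x in g[r,296:352:2,0]))
E
python3 grip.py
```

```text
top [284.8128 200.7214] [341.4339 189.6324] n [0.1922 0.9814]
 0.10 133 133 134 134 135 134 132 132 126 100 73 64 66 66 89 109 112 135 156 160 145 127 123 123 109 84 75 74 73
 0.30 85 99 125 133 134 133 134 135 132 125 128 129 127 124 122 115 105 119 153 156 143 126 122 124 110 82 76 73 75
 0.50 146 154 161 170 167 162 167 172 175 174 170 171 167 165 175 173 169 137 167 164 135 125 122 125 107 84 75 75 76
 0.70 173 169 169 179 172 171 173 171 172 173 174 171 170 167 170 177 177 201 232 241 174 127 125 125 112 88 76 73 76
 0.90 63 63 61 60 85 141 165 174 168 166 161 162 161 170 174 172 176 208 233 239 188 137 124 125 125 123 123 123 125
bot [259.8503 251.1764] [340.567  233.9325] n [0.2089 0.9779]
 0.10 79 79 76 77 76 76 76 76 76 79 80 77 76 77 84 104 120 123 119 111 109 105 106 108 105 103 104 105 111
 0.30 100 95 92 85 76 76 76 76 76 75 76 77 76 77 76 104 119 124 124 110 108 106 108 107 111 112 106 105 109
 0.50 74 76 77 76 73 75 74 75 73 72 74 75 74 74 77 101 119 122 115 106 108 110 119 124 124 128 126 111 104
 0.70 54 59 70 76 76 76 77 78 77 77 75 76 73 75 77 99 121 123 128 103 99
[... 1805 characters left out ...]
8 119 116 116 116 121 122 123 124 123 124 122 122 120 121 122 124 125 147 156 153 149
260 156 106 85 84 80 87 102 103 103 102 103 107 106 107 107 107 108 107 106 104 104 105 106 113 142 144 138 141
280 150 113 78 81 80 81 94 100 98 98 99 101 102 103 104 104 105 102 102 101 101 103 104 97 78 76 79 81
300 80 80 82 81 81 81 104 119 115 115 116 120 120 120 121 123 121 121 121 118 117 120 122 115 82 80 81 81
310 81 80 81 81 79 82 82 76 29 77 169 186 187 186 186 187 186 187 187 181 141 26 50 81 80 80 80 80
330 80 80 80 80 80 79 82 42 8 49 155 184 186 185 185 185 185 185 185 179 118 18 11 67 81 80 80 80
350 10 10 36 80 80 82 53 11 7 52 151 182 185 185 185 184 184 184 184 177 126 22 8 18 71 80 80 72
```

Grip offset: the carrier sits ~12 mm lower than assumed and ~1.2 mm toward tool +y, with no tilt or yaw error. The rail's predicted pixels match (row 13, columns 285–370). I correct for the offset and go down beside the rail.

Request:
{"fn": "jog_arm", "kwargs": {
  "rows": [
    [[0.03,0,0.15],[0.002,0.003,0]],
    [[0.06,0,0.3],[0.002,0.003,0]],
    [[0.08,0,0.45],[0.002,0.003,0]],
    [[0.08,0,0.6],[0.002,0.003,0]],
    [[0.08,0,0.67],[0.002,0.003,0]]
  ]
}}

```text
t: 9.8
tool_pos: [0.4589, -0.0309, 0.1581]
orientation: [3.128, -0.284, -0.007]
force: [-0.5, 0.6, -1.6]
opening: 0.0099
gripper_force: 45.0
```

Request:
{"fn": "jog_arm", "kwargs": {
  "rows": [
    [[0,0,0],[0,0,0]],
    [[0,0,0],[0,0,0]]
  ]
}}

```text
t: 10.0
tool_pos: [0.4609, -0.0316, 0.1623]
orientation: [3.127, -0.285, 0.001]
force: [-0.1, 0.3, -2.0]
opening: 0.0097
gripper_force: 45.0
```

```bash
sed -i 's/gz=.107)/gz=.119)/' h.py
python3 - <<'E'
from h import *
import pickle
s=cam('side');w=cam('wrist');pickle.dump((s,w),open('c3.pkl','wb'))
hang(-.06,.10,.106);hang(-.06,0,.106)
st=robot.read_state();R=Ro.from_rotvec(st['orientation'])*FLIP
o=st['tool_pos']-R.apply([-.046,0.001,.119-.019-D])
for q in ([.016,-.006,.122],[.065,-.003,.09],[.065,-.003,0],[-.065,-.003,0]):print(q,[proj(c,o+R.apply(q)) for c in(s,w)])
for y in(-.03,-.06,-.09):print([proj(c,onrail(y)) for c in (s,w)])
im=np.zeros((480,800,3),np.uint8)
im[:,:440]=cv2.resize(s['frame'][150:270,280:390],(440,480))
im[:360,440:]=cv2.resize(w['frame'][0:360,140:500],(360,360));cv2.imwrite('pics/pre2.png',im[:,:,::-1])
E
```

```text
t 10.1 pos [ 0.4616 -0.0319  0.1632] q [-0.1786 -0.2438  1.8829 -0.0015  1.4997  1.5746] open 0.009344487793016644 F [-0.1807  0.5056 -2.0324]
shift [0.0031 0.0093 0.0121] turn [ 0.0009 -0.0018 -0.0016]
t 10.1 pos [ 0.4616 -0.0319  0.1632] q [-0.1786 -0.2438  1.8829 -0.0015  1.4997  1.5746] open 0.009344487793016644 F [-0.1807  0.5056 -2.0324]
shift [0.5031 0.008  0.0134] turn [ 0.0009 -0.0018 -0.0016]
[0.016, -0.006, 0.122] [array([322.0295, 249.8625]), array([340.7123, 189.0961])]
[0.065, -0.003, 0.09] [array([350.1964, 255.6917]), array([332.5012,  66.881 ])]
[0.065, -0.003, 0] [array([349.1481, 290.3514]), array([330.1741,  88.3657])]
[-0.065, -0.003, 0] [array([277.9479, 307.5135]), array([329.5278, 265.522 ])]
[array([364.125 , 232.3236]), array([246.3036, -43.0459])]
[array([370.3553, 244.5498]), array([327.1818, -43.2724])]
[array([376.8962, 257.3854]), array([408.0637, -43.4988])]
```

View pics/pre2.png

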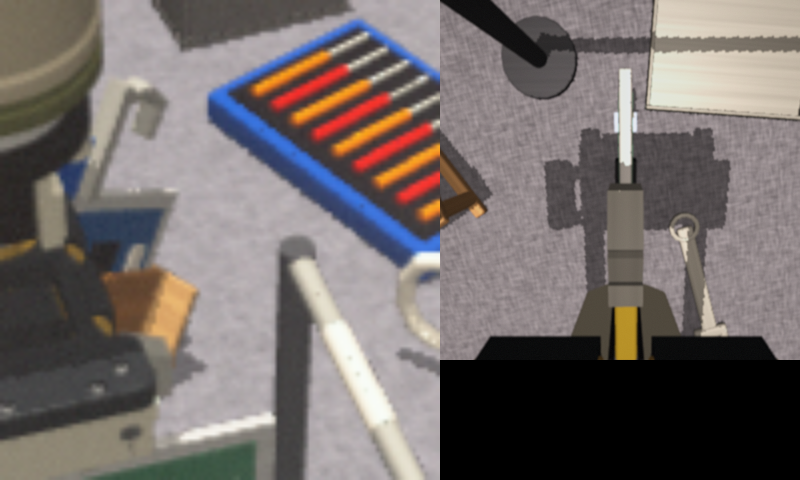

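The plate's top corner is at side (349,257) against the predicted (350,256), so the grip estimate holds. I feed the hook onto the rail, watching the force.

Request:
{"fn": "jog_arm", "kwargs": {
  "rows": [
    [[0.06,0,0],[0,0,0]],
    [[0.12,0,0],[0,0,0]],
    [[0.18,0,0],[0,0,0]],
    [[0.24,0,0],[0,0,0]],
    [[0.3,0.005,0],[0,0,0]]
  ]
}}

```text
t: 10.6
tool_pos: [0.5208, -0.044, 0.163]
orientation: [3.127, -0.286, 0.004]
force: [0.0, -0.9, -1.7]
opening: 0.0098
gripper_force: 45.0
```

Request:
{"fn": "jog_arm", "kwargs": {
  "rows": [
    [[0.05,0,0],[0,0,0]],
    [[0.1,0,0],[0,0,0]],
    [[0.15,0,0],[0,0,0]],
    [[0.195,0,0],[0,0,0]],
    [[0.195,0,0],[0,0,0]]
  ]
}}

```text
t: 11.1
tool_pos: [0.5583, -0.051, 0.161]
orientation: [3.127, -0.286, -0.001]
force: [-0.6, 0.1, -1.8]
opening: 0.0098
gripper_force: 45.0
```

Run:
```python
from h import *
import pickle
s=cam('side');w=cam('wrist');pickle.dump((s,w),open('c4.pkl','wb'))
hang(-.06,0,.106);hang(-.06,0,.139)
st=robot.read_state();R=Ro.from_rotvec(st['orientation'])*FLIP
o=st['tool_pos']-R.apply([-.046,0.001,.119-.019-D])
print('F',st['force'],'held rail coords',H.inv().apply(onrail(-.06)-o))
for q in ([.019,-.006,.155],[-.02,-.006,.15]):print(q,proj(w,o+R.apply(q)))
for y in(-.03,-.09):
  X=onrail(y); print([proj(w,X+H.apply([d,0,0])) for d in(-.006,0,.006)])
for c in range(250,420,14): print(c,' '.join('%d'%x for x in w['frame'][150:320:5,c,2]))
```

```text
t 11.2 pos [ 0.5573 -0.0508  0.1608] q [-0.1813  0.0337  1.6294 -0.0015  1.4797  1.5722] open 0.009777613548242197 F [ 0.3332  0.1511 -2.9059]
shift [ 0.0156  0.0022 -0.0001] turn [ 0.001   0.0008 -0.0018]
t 11.2 pos [ 0.5573 -0.0508  0.1608] q [-0.1813  0.0337  1.6294 -0.0015  1.4797  1.5722] open 0.009777613548242197 F [ 0.3332  0.1511 -2.9059]
shift [0.0158 0.002  0.1649] turn [ 0.001   0.0008 -0.0018]
F [ 0.3332  0.1511 -2.9059] held rail coords [0.0032 0.0008 0.1061]
[0.019, -0.006, 0.155] [344.5367 198.4255]
[-0.02, -0.006, 0.15] [342.0986 304.2178]
[array([257.6714, 225.8325]), array([256.8644, 213.0682]), array([256.039 , 200.0126])]
[array([390.5054, 225.3984]), array([391.1973, 212.628 ]), array([391.905 , 199.5662])]
250 47 48 45 32 18 39 44 45 43 44 46 80 98 111 97 79 145 145 134 146 149 141 137 142 145 141 144 145 149 148 147 135 152 144
264 78 47 45 47 45 46 45 46 45 43 79 120 139 150 139 119 148 139 141 146 140 132 144 145 155 133 142 148 129 144 148 138 137 131
278 78 71 54 33 34 39 76 143 137 147 102 119 139 151 139 118 129 151 142 150 154 143 139 152 134 146 145 146
[... 593 characters left out ...]
33 140 154 151 146 103 63 63 64 64 61 61
362 120 122 119 118 114 113 116 118 112 109 92 121 140 153 137 116 122 146 149 148 149 139 144 158 143 143 138 132 120 63 63 63 62 64
376 118 120 119 117 112 116 116 115 112 106 91 123 141 154 137 116 124 137 141 141 132 149 135 136 143 150 135 146 140 144 152 152 111 184
390 117 117 119 116 111 117 115 114 112 106 90 122 139 153 138 116 69 78 76 80 71 79 81 79 83 82 71 73 79 83 73 89 96 100
404 116 116 117 111 110 114 110 111 110 106 95 81 101 114 96 73 88 79 73 80 83 97 84 111 101 132 116 133 134 141 148 137 143 143
418 129 114 115 110 106 113 107 111 110 104 92 82 101 113 96 72 142 139 133 142 136 137 144 136 144 145 147 134 151 141 137 136 141 150
```

The wrist shows the rail at rows 200–227 as predicted, with the hook over the white section and the rail inside the hook gap. I centre it and lower onto the rail.

Request:
{"fn": "jog_arm", "kwargs": {
  "rows": [
    [[0.012,0,0.03],[0,0,0]],
    [[0.012,0,0.06],[0,0,0]],
    [[0.012,0,0.09],[0,0,0]],
    [[0.012,0,0.12],[0,0,0]],
    [[0.012,0,0.135],[0,0,0]]
  ]
}}

```text
t: 11.7
tool_pos: [0.5591, -0.0512, 0.1328]
orientation: [3.127, -0.286, -0.003]
force: [0.1, 0.1, -1.8]
opening: 0.0098
gripper_force: 45.0
```

Request:
{"fn": "jog_arm", "kwargs": {
  "rows": [
    [[0,0,0.005],[0,0,0]],
    [[0,0,0.01],[0,0,0]],
    [[0,0,0.015],[0,0,0]]
  ]
}}

```text
t: 12.0
tool_pos: [0.56, -0.0513, 0.1313]
orientation: [3.127, -0.286, 0.0]
force: [0.2, -0.2, -1.1]
opening: 0.0095
gripper_force: 45.0
```

Request:
{"fn": "jog_arm", "kwargs": {
  "rows": [
    [[0,0,0.005],[0,0,0]],
    [[0,0,0.01],[0,0,0]],
    [[0,0,0.015],[0,0,0]]
  ]
}}

```text
t: 12.3
tool_pos: [0.5599, -0.0513, 0.128]
orientation: [3.127, -0.286, -0.001]
force: [-0.3, 0.9, -1.8]
opening: 0.0092
gripper_force: 45.0
```

Request:
{"fn": "jog_arm", "kwargs": {
  "rows": [
    [[0,0,0.005],[0,0,0]],
    [[0,0,0.01],[0,0,0]],
    [[0,0,0.01],[0,0,0]]
  ]
}}

```text
t: 12.6
tool_pos: [0.5597, -0.0513, 0.1258]
orientation: [3.127, -0.286, -0.001]
force: [0.3, -0.5, -1.2]
opening: 0.0096
gripper_force: 45.0
```

Request:
{"fn": "jog_arm", "kwargs": {
  "rows": [
    [[0,0,0.005],[0,0,0]],
    [[0,0,0.01],[0,0,0]],
    [[0,0,0.01],[0,0,0]]
  ]
}}

```text
t: 12.9
tool_pos: [0.5601, -0.0514, 0.1247]
orientation: [3.127, -0.286, 0.0]
force: [-2.0, 0.9, 3.3]
opening: 0.0098
gripper_force: 45.0
```

Seated: Fz went from -1.8 to +3.3 N. Next, the slide along the rail.

Request:
{"fn": "jog_arm", "kwargs": {
  "rows": [
    [[0,0.04,0],[0,0,0]],
    [[0,0.09,0],[0,0,0]],
    [[0,0.15,0],[0,0,0]],
    [[0,0.21,0],[0,0,0]],
    [[0,0.25,0],[0,0,0]]
  ]
}}

```text
t: 13.4
tool_pos: [0.5509, -0.1019, 0.1246]
orientation: [3.127, -0.287, 0.001]
force: [0.0, 4.4, 5.3]
opening: 0.0093
gripper_force: 45.0
```

Run:
```python
from h import *
hang(-.2341,0,.1362)
st=robot.read_state();print(st['force'],st['wrist_torque'])
```

```text
t 13.4 pos [ 0.5509 -0.1019  0.1246] q [-0.2734  0.0565  1.6728 -0.0014  1.4115  1.4808] open 0.009253400521588002 F [0.0386 4.3945 5.2575]
shift [ 0.0039  0.6297 -0.0293] turn [ 0.0009 -0.0004 -0.0022]
[0.0386 4.3945 5.2575] [ 0.703  -0.1949  0.2428]
```

Request:
{"fn": "jog_arm", "kwargs": {
  "rows": [
    [[0,0.05,-0.002],[0,0,0]],
    [[0,0.11,-0.002],[0,0,0]],
    [[0,0.18,-0.002],[0,0,0]],
    [[0,0.25,-0.002],[0,0,0]],
    [[0,0.3,-0.002],[0,0,0]]
  ]
}}

```text
t: 13.9
tool_pos: [0.5398, -0.1612, 0.1247]
orientation: [3.127, -0.288, 0.0]
force: [3.1, 3.2, 4.1]
opening: 0.0094
gripper_force: 45.0
```

Request:
{"fn": "jog_arm", "kwargs": {
  "rows": [
    [[0,0.07,0],[0,0,0]],
    [[0,0.14,0],[0,0,0]],
    [[0,0.21,0],[0,0,0]],
    [[0,0.28,0],[0,0,0]],
    [[0,0.31,0],[0,0,0]]
  ]
}}

```text
t: 14.4
tool_pos: [0.5284, -0.222, 0.1249]
orientation: [3.127, -0.288, -0.0]
force: [3.9, 3.9, 5.7]
opening: 0.0099
gripper_force: 45.0
```

```bash
cat > look.py <<'E'
from h import *
import pickle
w=cam('wrist');t=cam('top');s=cam('side');pickle.dump((s,t,w),open('c5.pkl','wb'))
hang(-.2341,0,.1362)
st=robot.read_state();print(st['force'],st['wrist_torque'])
hsv=cv2.cvtColor(w['frame'],cv2.COLOR_RGB2HSV)
m=cv2.inRange(hsv,np.array((5,150,60)),np.array((18,255,255)));m[:,:240]=0;m[:,420:]=0;m[:150]=0;m[300:]=0
ys,xs=np.nonzero(m);print('orange n',len(xs),ys.min(),ys.max())
for y in range(ys.min(),ys.max()+1,4):
    k=xs[ys==y];print(y,k.min(),k.max(),(k.min()+k.max())/2)
# hook columns: grey, low sat in rows of the bridge
for r in (200,210,215,220,235,255,280,300): print(r,' '.join('%d/%d'%(a,b) for a,b in zip(w['frame'][r,298:354:3,0],hsv[r,298:354:3,1])))
for q in ([0,.006,.155],[0,-.006,.155]):
    R=Ro.from_rotvec(st['orientation'])*FLIP;o=st['tool_pos']-R.apply([-.046,0.001,.116-.019-D]);print(q,proj(w,o+R.apply(q)))
y=-.2341;print([proj(w,onrail(y)+H.apply([0,d,0])) for d in(.012,-.012)])
E
python3 look.py
```

```text
t 14.55 pos [ 0.5284 -0.2221  0.1249] q [-0.485   0.0908  1.6361 -0.0032  1.4136  1.2705] open 0.009709657278005174 F [ 2.987  -4.9335  3.957 ]
shift [ 0.0048  0.0184 -0.0282] turn [ 0.0021 -0.0001 -0.0028]
[ 2.987  -4.9335  3.957 ] [-0.6486 -0.5099 -0.2243]
orange n 1180 223 259
223 343 369 356.0
227 302 370 336.0
231 302 371 336.5
235 302 371 336.5
239 302 371 336.5
243 302 371 336.5
247 302 371 336.5
251 302 371 336.5
255 302 370 336.0
259 344 344 344.0
200 123/39 123/39 124/41 116/40 115/38 115/40 119/41 120/43 121/40 122/40 120/40 119/39 117/41 119/41 119/39 85/15 87/18 80/16 79/16
210 117/41 118/41 118/41 117/41 115/40 116/40 119/41 120/40 121/40 122/42 120/38 120/38 118/39 119/39 121/38 75/14 87/18 87/18 88/17
215 126/43 125/41 125/39 119/43 116/40 115/38 120/40 120/38 121/38 124/39 121/38 120/40 117/39 120/40 121/38 86/21 90/20 88/14 87/18
220 123/41 123/41 122/40 119/39 118/39 116/40 119/39 122/40 122/40 123/39 121/40 120/38 119/41 121/38 122/38 84/18 88/17 91/17 93/19
235 110/39 138/118 169/202 120/40 119/39 117/39 121/36 123/37 124/41 123/37 123/37 121/38 120/38 123/37 123/35 172/202 175/214 174/217 175/217
255 94/41 115/104 158/213 89/49 85/39 84/42 88/43 89/40 88/38 88/38 89/37 87/44 86/42 89/40 88/35 155/209 160/217 158/218 158/218
280 147/16 149/17 155/16 126/24 101/40 100/41 103/40 104/42 106/43 107/43 106/43 103/37 100/38 104/42 108/38 155/18 146/19 139/20 145/18
300 82/62 80/57 80/57 102/48 119/41 116/40 119/41 120/40 123/41 123/41 123/41 120/43 119/41 119/41 123/39 82/59 80/54 80/57 80/57
[0, 0.006, 0.155] [306.1402 258.5094]
[0, -0.006, 0.155] [344.0279 258.558 ]
[array([299.4463, 240.4035]), array([366.2661, 240.1293])]
```

Mark centre column is 336.5 and hook centre 324.4, so 4.1 mm more is needed (2.9 px/mm).

Request:
{"fn": "jog_arm", "kwargs": {
  "rows": [
    [[0,0.01,0],[0,0,0]],
    [[0,0.02,0],[0,0,0]],
    [[0,0.02,0],[0,0,0]],
    [[0,0.02,0],[0,0,0]]
  ]
}}

```text
t: 14.95
tool_pos: [0.5282, -0.2235, 0.1249]
orientation: [3.128, -0.285, -0.0]
force: [3.3, 2.5, 5.1]
opening: 0.0098
gripper_force: 45.0
```

```bash
python3 look.py; python3 -c "
from h import *
w=cam('wrist');print(w['cx'],w['cy'])"
```

```text
t 15.1 pos [ 0.5282 -0.2235  0.1249] q [-0.4891  0.0925  1.6344 -0.0009  1.4145  1.2634] open 0.009488791855907841 F [3.3083 2.0595 5.8794]
shift [ 0.0045  0.0112 -0.0286] turn [ 0.0006  0.     -0.0011]
[3.3083 2.0595 5.8794] [ 0.2213 -0.7034  0.086 ]
orange n 1186 223 259
223 299 363 331.0
227 297 365 331.0
231 296 365 330.5
235 296 365 330.5
239 296 365 330.5
243 296 365 330.5
247 296 365 330.5
251 296 365 330.5
255 297 365 331.0
259 299 361 330.0
200 124/41 125/41 124/39 118/39 116/40 114/38 119/41 120/40 121/38 122/40 119/39 120/40 118/41 119/39 124/39 91/20 84/21 79/19 76/17
210 119/41 118/39 118/41 118/37 116/40 116/40 118/37 120/40 121/38 122/40 122/40 120/38 118/39 119/39 122/38 91/20 88/17 86/18 89/17
215 126/40 126/43 126/40 118/39 116/37 116/37 119/41 121/42 121/38 122/38 122/38 119/39 118/41 120/40 123/39 98/21 87/18 88/17 95/19
220 121/42 122/40 122/40 119/39 118/39 117/41 119/39 121/40 122/40 123/37 123/39 122/40 119/39 121/40 123/39 95/21 91/14 95/16 93/16
235 175/219 173/218 175/216 125/59 118/39 119/41 122/40 122/36 124/39 123/39 124/39 122/40 120/38 121/38 123/37 162/161 175/217 174/217 174/218
255 160/218 160/217 161/219 108/104 85/39 84/42 88/41 88/41 88/41 89/40 90/40 88/41 88/41 87/44 89/34 145/183 158/220 159/220 159/218
280 152/17 154/18 148/17 151/17 101/40 100/41 103/42 105/41 107/43 106/43 108/40 104/42 102/40 104/42 106/43 146/16 143/18 138/17 145/18
300 81/57 80/61 79/61 94/52 119/41 116/40 120/40 121/38 121/40 124/41 122/40 121/42 120/43 121/42 123/39 88/55 80/61 82/62 81/60
[0, 0.006, 0.155] [306.3049 258.4239]
[0, -0.006, 0.155] [344.1835 258.4274]
[array([295.3233, 240.48  ]), array([362.1526, 240.354 ])]
325.61685985472224 241.05743217402315
```

Request:
{"fn": "jog_arm", "kwargs": {
  "rows": [
    [[0.004,0.004,-0.004],[0,0,0]],
    [[0.004,0.004,-0.004],[0,0,0]],
    [[0.004,0.004,-0.004],[0,0,0]],
    [[0.004,0.004,-0.004],[0,0,0]]
  ]
}}

```text
t: 15.55
tool_pos: [0.5281, -0.2249, 0.125]
orientation: [3.128, -0.286, -0.003]
force: [1.3, 1.1, 1.2]
opening: 0.0098
gripper_force: 45.0
```

```bash
python3 look.py | grep -v /
```

```text
t 15.7 pos [ 0.5281 -0.2252  0.125 ] q [-0.4912  0.0951  1.6313 -0.0018  1.416   1.2626] open 0.009561327005152845 F [ 0.975   0.9127 -0.1976]
shift [ 0.0036  0.0027 -0.0279] turn [ 0.0009  0.0009 -0.0018]
[ 0.975   0.9127 -0.1976] [ 0.2323 -0.2264  0.0261]
orange n 1188 224 259
224 294 359 326.5
228 292 361 326.5
232 292 361 326.5
236 292 361 326.5
240 292 361 326.5
244 292 361 326.5
248 292 361 326.5
252 292 361 326.5
256 293 361 327.0
[0, 0.006, 0.155] [307.1576 258.406 ]
[0, -0.006, 0.155] [345.047  258.4231]
[array([291.3732, 241.1775]), array([358.1354, 240.9923])]
```

The hook is within 0.5 mm of the mark's centre with contact forces about 1 N. I ease the grip, then open.

Request:
{"fn": "jog_arm", "kwargs": {
  "rows": [
    [[0,0,0],[0,0,0]],
    [[0,0,0],[0,0,0]],
    [[0,0,0],[0,0,0]]
  ],
  "squeeze": 4
}}

```text
t: 16.0
tool_pos: [0.528, -0.2254, 0.1251]
orientation: [3.127, -0.287, -0.002]
force: [0.4, 0.5, -0.9]
opening: 0.0097
gripper_force: 4.0
```

Request:
{"fn": "jog_arm", "kwargs": {
  "rows": [
    [[0,0,0],[0,0,0]],
    [[0,0,0],[0,0,0]],
    [[0,0,0],[0,0,0]],
    [[0,0,0],[0,0,0]],
    [[0,0,0],[0,0,0]]
  ],
  "hand": 0.2
}}

```text
t: 16.5
tool_pos: [0.5285, -0.2253, 0.1255]
orientation: [3.127, -0.286, -0.001]
force: [-0.4, 0.1, -0.3]
opening: 0.0366
gripper_force: 0.0
```

```bash
python3 look.py
```

```text
t 16.65 pos [ 0.5285 -0.2253  0.1255] q [-0.4911  0.0949  1.6307 -0.0016  1.4159  1.2626] open 0.037507731456083215 F [-0.4295  1.1221 -0.4418]
shift [ 0.0016  0.0027 -0.0256] turn [ 0.001   0.0003 -0.0018]
[-0.4295  1.1221 -0.4418] [-0.0205  0.062  -0.0019]
orange n 1163 224 260
224 346 358 352.0
228 292 360 326.0
232 292 360 326.0
236 291 360 325.5
240 291 360 325.5
244 292 360 326.0
248 292 360 326.0
252 292 360 326.0
256 292 360 326.0
260 294 357 325.5
200 127/40 128/40 128/40 126/43 120/40 119/39 120/40 122/40 124/41 126/40 126/40 124/41 121/40 120/40 125/39 118/37 82/19 80/16 83/18
210 122/40 121/40 121/40 121/40 121/40 119/39 121/40 125/39 124/39 124/39 126/40 124/37 124/41 123/39 125/39 120/36 86/15 91/20 85/18
215 127/38 129/42 128/42 128/40 121/40 120/40 121/38 123/37 125/39 125/39 126/38 125/39 123/37 122/40 125/39 121/36 92/17 93/19 91/20
220 126/40 127/42 127/40 127/40 121/38 119/36 120/40 124/39 124/39 126/38 127/38 125/39 122/40 123/39 126/38 121/36 95/16 94/16 91/20
235 174/218 175/217 175/216 168/181 122/33 122/40 122/38 125/37 126/36 128/40 128/38 126/38 125/37 124/39 126/36 133/61 174/217 175/217 175/217
255 170/218 169/217 170/216 161/206 87/38 87/41 88/41 91/42 92/44 93/41 93/41 92/42 90/42 90/40 91/39 105/80 169/219 169/219 169/216
280 152/17 157/18 154/15 155/18 109/33 103/42 103/37 105/41 107/41 108/40 109/42 107/43 103/42 105/41 106/43 125/27 139/18 148/17 150/17
300 142/20 136/19 133/19 158/16 124/35 120/43 121/40 122/40 126/43 125/43 127/42 123/39 123/41 122/40 123/39 136/28 153/18 161/17 167/15
[0, 0.006, 0.155] [306.2323 258.374 ]
[0, -0.006, 0.155] [344.0853 258.3763]
[array([290.7013, 241.6557]), array([357.1068, 241.4466])]
```

Hanging on its own, hook centre 326.5 against mark 326. Retracting straight up.

Request:
{"fn": "jog_arm", "kwargs": {
  "rows": [
    [[0,0,-0.1],[0,0,0]],
    [[0,0,-0.25],[0,0,0]],
    [[0,0,-0.45],[0,0,0]],
    [[0,0,-0.7],[0,0,0]],
    [[0,0,-0.95],[0,0,0]]
  ]
}}

```text
t: 17.15
tool_pos: [0.5281, -0.2247, 0.3169]
orientation: [3.127, -0.286, -0.002]
force: [1.5, -0.6, -0.5]
opening: 0.0369
gripper_force: 0.0
```

Request:
{"fn": "jog_arm", "kwargs": {
  "rows": [
    [[-0.2,0,0],[0,0,0]],
    [[-0.4,0,0],[0,0,0]],
    [[-0.4,0,0],[0,0,0]],
    [[-0.4,0,0],[0,0,0]],
    [[-0.4,0,0],[0,0,0]]
  ]
}}

```text
t: 17.65
tool_pos: [0.4505, -0.2106, 0.3156]
orientation: [3.127, -0.286, 0.0]
force: [-0.6, -0.3, 0.1]
opening: 0.0374
gripper_force: 0.0
```

Request:
{"fn": "jog_arm", "kwargs": {
  "rows": [
    [[0,0,0],[0,0,0]],
    [[0,0,0],[0,0,0]],
    [[0,0,0],[0,0,0]],
    [[0,0,0],[0,0,0]],
    [[0,0,0],[0,0,0]]
  ]
}}

```text
t: 18.15
tool_pos: [0.45, -0.2105, 0.3154]
orientation: [3.127, -0.286, -0.001]
force: [-0.2, 0.3, -0.2]
opening: 0.0373
gripper_force: 0.0
```

Run:
```python
from h import *
import pickle
c0=pickle.load(open('c0.pkl','rb'))
s=cam('side');w=cam('wrist');s2=cam('side')
print(robot.read_state()['t'],robot.read_state()['tool_pos'])
# is it still?
d=cv2.absdiff(s['frame'],s2['frame']).max(2);print('motion px',(d>40).sum())
# green board + yellow tab in side view, vs hung prediction
o=onrail(-.2341)-H.apply([0,0,.139])
h=cv2.cvtColor(s['frame'],cv2.COLOR_RGB2HSV)
m=cv2.inRange(h,np.array((55,70,20)),np.array((95,255,200)));m[:250]=0;m[:,:330]=0;m[:,500:]=0
cn=max(cv2.findContours(cv2.morphologyEx(m,3,np.ones((9,9))),0,1)[0],key=cv2.contourArea)
print('green',cv2.approxPolyDP(cn,4,True).reshape(-1,2).tolist());print('plate pred',[proj(s,o+H.apply(q)).round(1) for q in([-.065,-.003,.09],[.065,-.003,.09],[.065,-.003,0],[-.065,-.003,0])])
# wrist: orange, yellow, hook
hw=cv2.cvtColor(w['frame'],cv2.COLOR_RGB2HSV)
for n,lo,hi in(('orange',(5,150,60),(18,255,255)),('yellow',(20,150,60),(35,255,255))):
    m=cv2.inRange(hw,np.array(lo),np.array(hi));k,l,st,ce=cv2.connectedComponentsWithStats(m);i=np.argsort(-st[1:,4])[:3]+1;print(n,[(st[j].tolist(),ce[j].round(1)) for j in i])
for q in([-.063,0,.122],[-.029,0,.122],[0,0,.155],[.065,0,.09],[-.065,0,.09]):print(q,proj(w,o+H.apply(q)).round(1))
# changes elsewhere
d=cv2.absdiff(s['frame'],c0['side']['frame']).max(2);b=cv2.morphologyEx((d>60).astype(np.uint8),2,np.ones((3,3)))
k,l,st,ce=cv2.connectedComponentsWithStats(b);print('changed',[x.tolist() for x in st[1:] if x[4]>15])
```

```text
18.3 [ 0.45   -0.2105  0.3155]
motion px 40
green [[418, 352], [377, 364], [374, 387], [427, 371]]
plate pred [array([369.5, 361.3]), array([450.5, 339.3]), array([441.6, 370.8]), array([366.7, 392. ])]
orange [([145, 445, 432, 35, 10128], array([346.3, 464.4])), ([229, 358, 19, 69, 528], array([235.8, 390.2])), ([411, 359, 12, 68, 424], array([417.1, 395.1]))]
yellow [([320, 114, 12, 40, 427], array([326. , 133.9])), ([313, 75, 3, 1, 3], array([314.,  75.])), ([336, 75, 3, 1, 3], array([337.,  75.]))]
[-0.063, 0, 0.122] [325.3 153.8]
[-0.029, 0, 0.122] [325.2 113.8]
[0, 0, 0.155] [325.   71.6]
[0.065, 0, 0.09] [324.8   1.5]
[-0.065, 0, 0.09] [325.3 153.6]
changed [[0, 0, 55, 63, 2420], [96, 0, 19, 28, 241], [128, 0, 254, 112, 15740], [0, 59, 7, 10, 40], [6, 65, 5, 6, 20], [0, 70, 5, 4, 16], [2, 104, 38, 34, 946], [280, 104, 28, 36, 516], [355, 119, 12, 12, 57], [263, 131, 93, 150, 5162], [367, 132, 7, 17, 92], [316, 142, 7, 4, 27], [328, 154, 39, 20, 265], [1, 166, 104, 179, 7756], [349, 167, 17, 10, 59], [282, 181, 15, 22, 121], [307, 187, 5, 10, 38], [274, 192, 4, 5, 20], [291, 210, 5, 6, 22], [353, 214, 40, 64, 1368], [348, 275, 13, 13, 124], [323, 285, 7, 4, 25], [0, 311, 76, 152, 3544], [368, 321, 54, 72, 2084], [434, 337, 14, 6, 44], [106, 340, 70, 41, 1613], [426, 341, 7, 4, 22], [429, 345, 15, 23, 162], [57, 352, 28, 25, 426], [419, 356, 9, 16, 59], [0, 361, 64, 119, 2938], [43, 363, 61, 100, 1519], [214, 383, 46, 32, 471], [288, 390, 6, 4, 20], [338, 393, 4, 5, 19], [232, 411, 6, 5, 26], [341, 412, 9, 5, 33], [211, 417, 5, 5, 19], [236, 424, 5, 5, 20], [369, 442, 6, 4, 18], [95, 449, 75, 31, 1844], [294, 453, 5, 4, 18], [66, 465, 25, 15, 207]]
```

The hung tab is at wrist (326,134), rows 114–153, against predicted (325,134), so it is square and on the mark. I let a little time pass, re-check stillness and the other boards, then hand in.

Request:
{"fn": "jog_arm", "kwargs": {
  "rows": [
    [[-0.1,0,-0.2],[0,0,0]],
    [[-0.1,0,-0.2],[0,0,0]],
    [[-0.1,0,-0.2],[0,0,0]],
    [[-0.1,0,-0.2],[0,0,0]],
    [[-0.1,0,-0.2],[0,0,0]]
  ]
}}

```text
t: 18.8
tool_pos: [0.4301, -0.2066, 0.3542]
orientation: [3.128, -0.286, -0.004]
force: [-0.1, 0.5, -1.3]
opening: 0.0371
gripper_force: 0.0
```

Request:
{"fn": "jog_arm", "kwargs": {
  "rows": [
    [[0,0,0],[0,0,0]],
    [[0,0,0],[0,0,0]],
    [[0,0,0],[0,0,0]],
    [[0,0,0],[0,0,0]],
    [[0,0,0],[0,0,0]]
  ]
}}

```text
t: 19.3
tool_pos: [0.4303, -0.2068, 0.3555]
orientation: [3.127, -0.286, -0.001]
force: [0.0, -0.7, -0.6]
opening: 0.0373
gripper_force: 0.0
```

```bash
cat > fin.py <<'E'
from h import *
import pickle
c0=pickle.load(open('c0.pkl','rb'))['side']
L=[cam('wrist') for _ in range(3)];s=cam('side')
def b(f,lo,hi,box):
    h=cv2.cvtColor(f,cv2.COLOR_RGB2HSV);m=cv2.inRange(h,np.array(lo),np.array(hi));x0,y0,x1,y1=box;M=cv2.moments(m[y0:y1,x0:x1],True);return M['m00'],M['m10']/M['m00']+x0,M['m01']/M['m00']+y0
for w in L: print('tab',b(w['frame'],(20,150,60),(35,255,255),(290,60,360,260)))
for n,lo,hi,bx in(('blue tab',(105,120,50),(130,255,255),(282,175,308,205)),('driver',(0,180,80),(5,255,255),(470,360,560,400)),('mark',(5,150,100),(18,255,255),(395,310,430,345))):
    print(n,b(c0['frame'],lo,hi,bx),b(s['frame'],lo,hi,bx))
for n,(x0,y0,x1,y1) in (('mug',(385,205,435,262)),('black',(243,158,266,182)),('wrench',(225,355,302,416))):
    r=cv2.matchTemplate(s['frame'][y0-6:y1+6,x0-6:x1+6],c0['frame'][y0:y1,x0:x1],cv2.TM_CCOEFF_NORMED);_,v,_,p=cv2.minMaxLoc(r);print(n,v,np.array(p)-6)
print(robot.read_state()['t'])
E
python3 fin.py
```

```text
tab (359.0, 325.6796657381616, 111.89136490250696)
tab (361.0, 325.66204986149586, 111.88919667590028)
tab (363.0, 325.68595041322317, 111.99173553719008)
blue tab (183.0, 293.3825136612022, 190.30054644808743) (8.0, 286.625, 196.5)
driver (758.0, 513.4788918205804, 383.16358839050133) (765.0, 513.4862745098039, 383.22222222222223)
mark (134.0, 411.85074626865674, 327.46268656716416) (37.0, 412.9189189189189, 330.0)
mug 0.9956810474395752 [0 0]
black 0.799475908279419 [0 0]
wrench 0.3983023166656494 [0 0]
19.5
```

The tab is still, and the mug and screwdriver have not moved. The blue tab is hidden by the arm in the side view, so I check the rack in the top view.

Run:
```python
from h import *
import pickle
c0=pickle.load(open('c0.pkl','rb'))['top'];t=cam('top')
for n,(x0,y0,x1,y1) in (('blue',(218,196,252,272)),('black',(156,215,192,292)),('rack front',(172,262,276,315)),('wrench',(362,305,392,397)),('tray',(365,200,450,272))):
    r=cv2.matchTemplate(t['frame'][y0-6:y1+6,x0-6:x1+6],c0['frame'][y0:y1,x0:x1],cv2.TM_CCOEFF_NORMED);_,v,_,p=cv2.minMaxLoc(r);print(n,v,np.array(p)-6)
```

```text
blue 0.9930702447891235 [0 0]
black 0.9955142736434937 [0 0]
rack front 0.9575151801109314 [0 0]
wrench 0.603841245174408 [0 0]
tray 0.953033447265625 [0 0]
```

Everything is in place (the wrench is only partly covered by the arm and shadow, with no shift). Handing in.

```bash
python3 -c "
from plant import robot
print(robot.close_job())"
```

```text
the job is handed in; nothing more can be done
None
```

The green board was hooked on at the white section, slid to the orange mark and left hanging there, still and square (hook within about 0.5 mm of the mark's centre); the other boards and table items look undisturbed, though the wrench was partly hidden in the last check, and the job was handed in at about 20 s of the 61 s allowed.

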